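# Tilt a gel cassette into its loading stand and latch it

## Robot

A 7-joint arm with a two-finger parallel gripper is mounted at the origin on a cart in front of the work surface, level with it; the furniture and walls round the work are solid. World frame = base frame: x ahead of the robot, y to its left, z up, the work surface at z = 0. Lengths are in m, angles in degrees, forces in N, time in s.
With the tool pointing down it reaches from about 0.425 to 0.875 m from the base axis. Payload 4.7 kg.
Tool frame: the origin (TCP) lies on the centre line of the jaws, within the pads' length; the fingertips stand 8 mm ahead of it and the grasp point (between the pads) lies 11 mm behind it; z points along the fingers, y is the direction in which the jaws open and shut (so a half turn about z gives the same grasp; the last joint's range is limited). The gripper opens to 87 mm and grips with 3 to 60 N. Pads are 19 mm wide; open, the fingers measure 117 mm over their backs; the gripper's body (75 mm by 190 mm) begins 51 mm behind the grasp point.
Start: joints at [0.808, 18.392, -4.016, 83.108, 1.295, 78.541, -3.26], TCP at [0.65, -0, 0.231] pointing down, gripper open.
Joint ranges: [-163.93, 163.93], [-17.29, 119.83], [-79.2, 71.16], [3.27, 140.29], [-89.18, 269.18], [5.43, 117.66], [-154.24, 154.24]. Speed limits (degrees/s): [147.25, 147.25, 180, 180, 180, 180, 180].

## Interface

Orientations are given as [roll, pitch, yaw] about the fixed x, y, z axes, in that order (R = Rz(yaw) Ry(pitch) Rx(roll)).
In Python, from cell import status, vision, workorder gives the robot as it stands.
- The arm moves only by the tool step_arm, never from a script. Its argument "series" is a list of rows, each an object of numbers: "ax", "ay", "az": the turn, a rotation vector about the world's x, y, z in degrees; "x", "y", "z": the shift along the world's x, y, z in m; "claw": the opening in per cent of the stroke, from 0 (shut) to 100 (fully open). In form: [{"ax": .., "ay": .., "az": .., "x": .., "y": .., "z": .., "claw": ..}, ...]. A call has 1 to 12 rows; each row is the pose to reach, as a shift and turn from the pose commanded when the call began; what a row does not reach only later rows make up. A row lasts 1/10 s, in which the tool goes at most 50 mm and 8.59 degrees, less where a joint would pass 70% of its speed; a pose out of reach is approached as far as the arm can. A call with a gripper value outside its range is refused whole. The fingers move at their own pace and stop on an object; "squeeze" is the grip in N (left out, the last holds). Time passes only in rows, so rows that repeat a pose let the fingers close. It gives the time, the measured TCP pose, the force and the opening at its end, in the units of the state.
- status.get_obs(): the state, without advancing time (a new reading comes with each control period).
- vision.read_camera(name): name is "scene" or "side" or "wrist"; returns the picture (400x640x3 uint8, red, green, blue); there is no depth.
- vision.camera_params(name): a dict with "fovy" (degrees; the focal length in pixels is half the picture's height over the tangent of half this angle, whatever the lens; pixels are square), "cx", "cy" (the principal point, pixels), "eye" and "orientation" of the camera in the world; the wrist camera has in their place "tool_from_camera" (4x4, takes a point from camera to tool coordinates, whose origin is the TCP and whose axes are the flange's). Camera axes: x right, y down, z forward; pixel columns grow to the right and rows downward; lengths in m; the calibration is good to about 2 mm. The wrist camera is an equidistant fisheye: a pixel r from the principal point sees the ray r / f radians off the axis. A picture is of the moment at which its call begins: read the wrist's pose just before it. camera_params takes no time and is no camera call.
- workorder.sign_off(): hands the job in, once; it reports no verdict.
The state is a dict: "time_s": time; "qpos": joint angles; "joint_velocities": joint speeds; "effort": joint torques, N m; "tool_pos": TCP position; "tool_rot": TCP orientation; "force": force on the tool from outside, world axes, zero at the start; "wrist_torque": the same for the moment, N m; "grip_width": finger opening in m.
Only numpy, scipy, OpenCV 4.12 (cv2) and the standard library are available. Lean on these libraries where they do the work, as an engineer would, in place of code of your own. Each camera call takes 0.05 s, during which the arm holds its last target.

## Task

Take the larger of the two gel cassettes out of the white rack and load it in the loading stand: tilt it so that its lower edge goes into the groove in front of the two overhanging hooks, then straighten it upright under the hooks against the posts. Then lift the latch bar over its keeper and let it drop fully into the notch across the front of the cassette (if the bar is in the way at first, swing it aside). Leave the small cassette in its slot and do not knock over or shift the glassware, bottle and tub around.

Things in the scene. Friction and masses are not known exactly. Their poses are not given: they have to be found in the camera images.
- cassette_large: the larger flat cassette: grey plastic frame with a clear window, same front and back, 8 mm thick (its x), 100 wide (its y), 110 tall (its z), about 0.13 kg. Origin: centre of its bottom edge. It starts in one of the rack's slots, leaning a few degrees; pinch it across the 8 mm at its top edge (solid frame down to 36 mm below the top)
- cassette_small: the smaller cassette, same look and thickness, 8 x 76 x 80 mm tall; stands in the other slot and must stay there. Origin at the centre of its bottom edge
- rack: fixed white rack, 130 (x) x 124 (y) x 32 mm tall; origin: centre of its underside. Two slots along its y at x = -40 and +40 mm, 10.5 mm wide, 106 mm long, floor at z = 6 mm. Either cassette may be in either slot
- stand: fixed loading stand, grey base 112 x 174 x 20 mm (x -60..52, y -84..90), front = -x; origin: centre of its underside. Two metal posts at |y| = 34..56 mm, front face at x = +10 mm, 146 mm tall, carry the hooks. Between them it is open to fingers above z = 58 mm. Left alone upright, the cassette stands within 5 degrees of upright, at most leaning back on the posts, its top about 130 mm high
- groove (a point): middle of the groove's floor: stand (0, 0, 20) mm, axes of the stand. Groove 15 mm wide (x -7.5..7.5), 106 mm long (y), 10 mm deep between lips 11.5 mm thick; blocks 16 mm high close its ends
- latch_swing (a joint): swing of the latch bar about the upright pivot: 0 = bar lies along the stand's -y, across the cassette's front, in line with the notch; grows as the free end swings out to -x (bar points to (-sin q, -cos q) in the stand's frame), up to 2.2 rad. Stays where left. Starts anywhere from nearly shut to wide open; below about 1.5 rad it is in the way of loading
- latch_lift (a joint): elevation of the bar: 0 = level, resting; up to 0.6 rad; gravity drops it. It must be lifted above 0.11 rad (13 mm at the knob) to pass over the keeper's front ridge
- latch_knob (a point): centre of the black ball knob, 22 mm diameter, by which the bar is held: 115 mm from the pivot, 105 mm above the worktop when level (27 mm above the bar's axis), on a stem of 9 mm diameter. Held from above with the fingers closing along the bar; turn the grasp with the bar, else the ball rolls some mm in it
- keeper (a point): middle of the floor of the keeper's notch: stand (-36, -66, 72) mm, 138 mm from the pivot. Notch 18.5 mm wide for the 10 mm bar, between a front ridge 9 mm thick and a rear wall, both 14 mm above the floor
- beaker: glass beaker, 75 x 81 x 95 mm tall, stands on the worktop; bystander. Origin at the centre of its underside
- amber_bottle: small brown bottle with black cap, 36 x 37 x 66 mm tall; bystander. Origin at the centre of its underside
- tub: clear open tub with dry food in it, 76 x 100 x 54 mm tall; bystander. Origin at the centre of its underside
- hooks (a point): point midway between the front tips of the two hooks at their underside: stand (-14, 0, 136) mm. The hooks reach from the posts forward to this x at |y| = 34..56 mm, z 136..146 mm, so the cassette cannot come straight down into the groove; tilted 12 to 28 degrees, top toward the stand's -x, it passes in front of them
- latch_pivot (a point): pivot of the latch bar, at the bar's height: stand (-36, 72, 78) mm. The bar is 10 mm square, about 0.1 kg, and ends 150 mm from here; a rubber stop on its inner side, 72 mm from here, reaches 26 mm from the bar's axis toward the cassette
There are look-alikes about, which are no part of the job. Leave any green look-alike of the cassette_large alone.

How it is judged:
By the outcome, as a careful person would: the job done as asked, in the order asked, and still so for the second after the job is handed in, with the robot touching nothing.
It also fails if it takes over 72 s, if anything falls off the work surface, if the arm or the gripper's body presses on something with over 40 N, if the wrist force passes 120 N, or if a joint passes its speed limit or range.

## Working session

There is one attempt and no reset: what is moved stays moved. The work goes in short steps, Python scripts to look and compute and a tool call to move; the robot and the scene stay as the last step left them, time stands still between calls to the robot, and variables do not carry over. Pictures are saved under pics/ and viewed, and the job is handed in when it is done.

Besides the shell and the picture viewer there is one more tool, called after ">>>" as name(argument=value, ...) on one line, values as JSON. step_arm: Moves the arm, as the interface text tells. Its arguments: {"type":"object","properties":{"series":{"type":"array"},"squeeze":{"type":"number"}},"required":["series"]}

```bash
mkdir -p pics; ls; python3 - <<'E'
from cell import status, vision
import cv2
print(status.get_obs())
for n in ["scene","side","wrist"]:
    print(n, vision.camera_params(n))
    cv2.imwrite(f"pics/{n}0.png", vision.read_camera(n)[:,:,::-1])
E
```

```text
pics
{'time_s': 0.0, 'qpos': array([ 0.80732325, 18.44052413, -4.01644459, 83.17525234,  1.29416063,
       78.5395146 , -3.26207353]), 'joint_velocities': array([ 0.02817191,  0.00377322,  0.06024577,  0.04108764,  0.01433379,
       -0.00713744,  0.00206239]), 'effort': array([-2.58547143e-04, -4.91284704e+01, -4.03903294e-01, -3.12526345e+01,
       -6.40594075e-02,  4.37659642e-02,  1.61017233e-04]), 'tool_pos': array([ 6.49464812e-01, -2.86738791e-05,  2.29441938e-01]), 'tool_rot': array([-1.79889909e+02,  4.58275231e-03,  9.00010640e+01]), 'force': array([-0.49985852, -0.11969831, -0.28952984]), 'wrist_torque': array([-0.00603583, -0.02475764, -0.01209264]), 'grip_width': 0.08736404352957156}
scene {'fovy': 50.61375648751192, 'cx': 319.4793051022152, 'cy': 196.47934452114805, 'eye': array([ 0.03122666, -0.76128329,  0.88758616]), 'orientation': array([-133.5286316 ,    0.61932429,  -37.85437699])}
side {'fovy': 46.93166591344188, 'cx': 318.40467217601815, 'cy': 205.9586736936538, 'eye': array([ 0.14711626, -1.1047357 ,  0.54636108]), 'orientation': array([-113.20905515,    1.12562003,  -21.29142577])}
wrist {'fovy': 65.70646984690485, 'cx': 320.50952260804775, 'cy': 198.59811479326103, 'tool_from_camera': array([[ 8.41019552e-04, -9.68075668e-01, -2.50656724e-01,
         6.75429940e-02],
       [ 9.99999615e-01,  7.51697133e-04,  4.52090501e-04,
        -4.10091335e-04],
       [-2.49239873e-04, -2.50657008e-01,  9.68075928e-01,
        -1.54540563e-01],
       [ 0.00000000e+00,  0.00000000e+00,  0.00000000e+00,
         1.00000000e+00]])}
```

View pics/scene0.png

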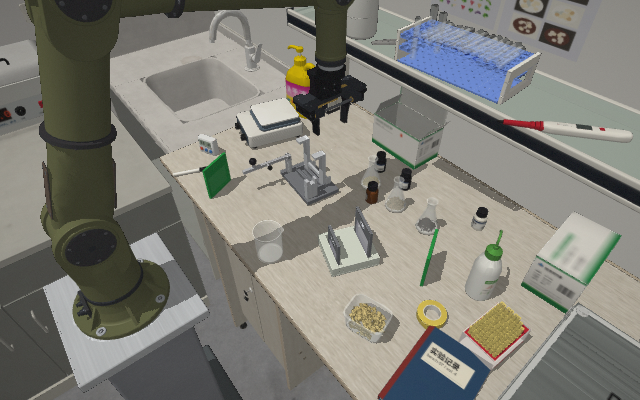

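View pics/side0.png

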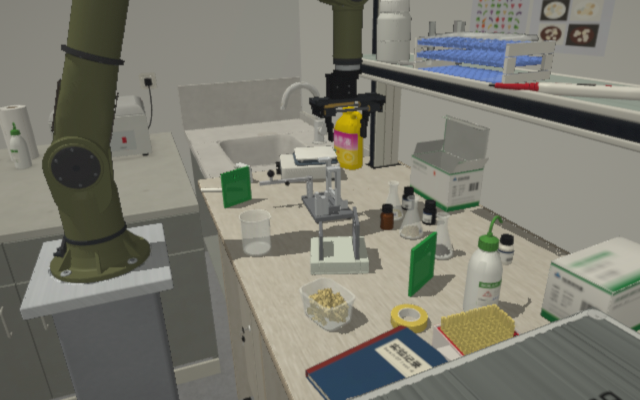

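View pics/wrist0.png

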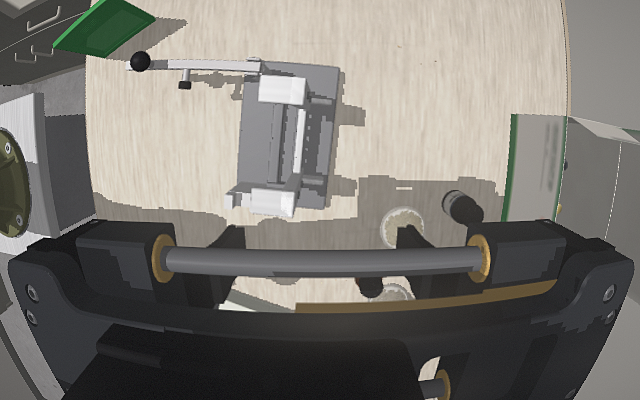

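```bash
cat > h.py <<'E'
import numpy as np, cv2
from scipy.spatial.transform import Rotation as R
from cell import status, vision
def rpy(a): return R.from_euler('xyz',a,degrees=True).as_matrix()
def cam(n,obs=None):
    p=vision.camera_params(n); f=200/np.tan(np.radians(p['fovy']/2))
    if n=='wrist':
        T=np.eye(4);T[:3,:3]=rpy(obs['tool_rot']);T[:3,3]=obs['tool_pos']
        T=T@p['tool_from_camera'];return dict(R=T[:3,:3],e=T[:3,3],f=f,c=(p['cx'],p['cy']),fish=True)
    return dict(R=rpy(p['orientation']),e=np.array(p['eye']),f=f,c=(p['cx'],p['cy']),fish=False)
def ray(c,u,v):
    x=(u-c['c'][0]);y=(v-c['c'][1])
    if c['fish']:
        r=np.hypot(x,y);t=r/c['f'];d=np.array([np.sin(t)*x/r,np.sin(t)*y/r,np.cos(t)])
    else: d=np.array([x/c['f'],y/c['f'],1])
    d=c['R']@d;return d/np.linalg.norm(d)
def onz(c,u,v,z):
    d=ray(c,u,v);return c['e']+d*(z-c['e'][2])/d[2]
def proj(c,P):
    q=c['R'].T@(np.array(P)-c['e'])
    if c['fish']:
        rr=np.hypot(q[0],q[1]);t=np.arctan2(rr,q[2]);return np.array([c['c'][0]+c['f']*t*q[0]/rr,c['c'][1]+c['f']*t*q[1]/rr])
    return np.array([c['c'][0]+c['f']*q[0]/q[2],c['c'][1]+c['f']*q[1]/q[2]])
def tri(*rs):
    A=np.zeros((3,3));b=np.zeros(3)
    for e,d in rs:
        M=np.eye(3)-np.outer(d,d);A+=M;b+=M@e
    return np.linalg.solve(A,b)
def snap(n,name):
    o=status.get_obs();im=vision.read_camera(n)[:,:,::-1].copy();cv2.imwrite(f'pics/{name}.png',im);return o,im
def crop(src,dst,x0,y0,x1,y1,k):
    im=cv2.imread(f'pics/{src}.png')[y0:y1,x0:x1];cv2.imwrite(f'pics/{dst}.png',cv2.resize(im,None,fx=k,fy=k,interpolation=cv2.INTER_CUBIC))
E
python3 - <<'E'
from h import *
crop('wrist0','w0c',110,30,370,230,3)
crop('scene0','s0c',230,120,400,280,4)
crop('side0','d0c',230,140,390,290,4)
o=status.get_obs()
c=cam('wrist',o)
for u,v in [(140,61)]: print(onz(c,u,v,.105))
for n in('scene','side'):
    print(proj(cam(n),onz(c,140,61,.105)))
E
```

```text
[0.46792504 0.13751617 0.105     ]
[252.34968327 161.15406966]
[269.29611345 173.87236532]
```

View pics/w0c.png

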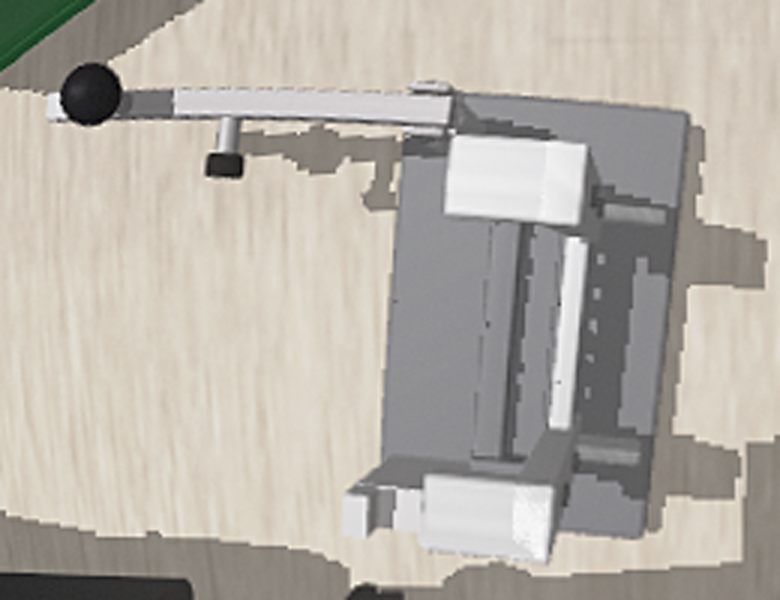

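View pics/s0c.png

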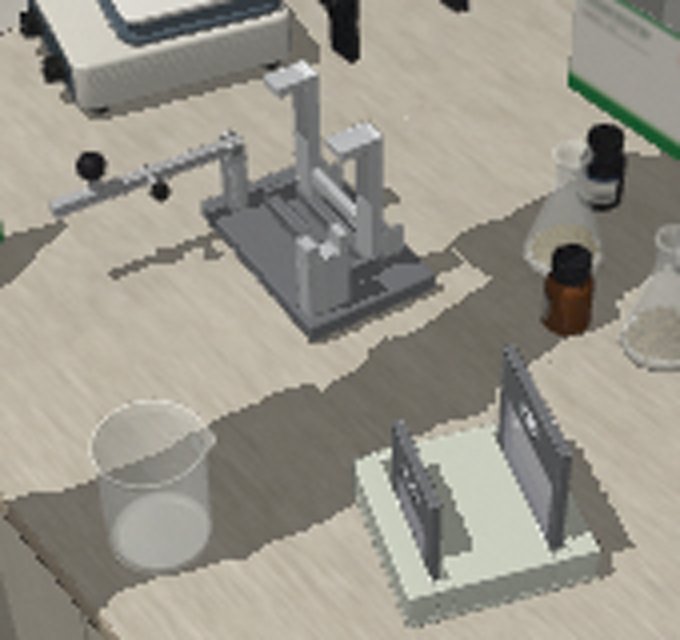

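View pics/d0c.png

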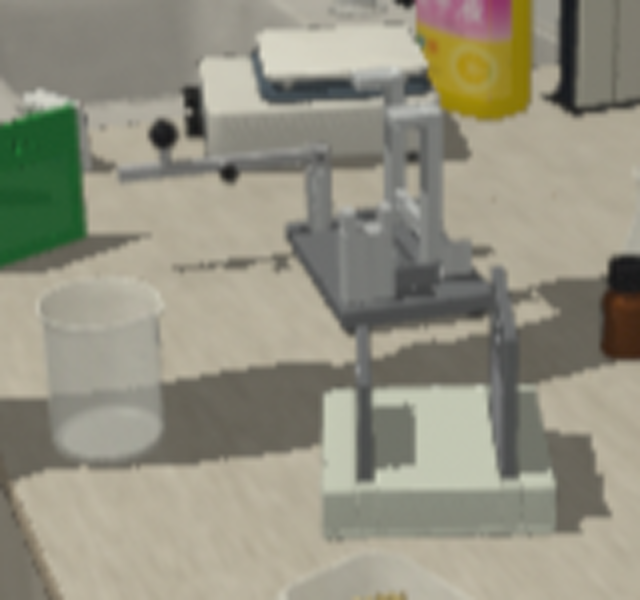

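```bash
python3 - <<'E'
from h import *
s=cam('scene');d=cam('side')
S=lambda x,y:(230+x/4,120+y/4); D=lambda x,y:(230+x/4,140+y/4)
print('rack near/left corner top',onz(s,*S(357,462),.032),'far',onz(s,*S(600,550),.032), 'near',onz(s,*S(408,600),.032))
print('side: ',onz(d,*D(325,490),.032),onz(d,*D(552,488),.032),onz(d,*D(540,390),.032),onz(d,*D(325,392),.032))
a=S(508,350);b=S(567,458)
print('large top ends', onz(s,*a,.115),onz(s,*b,.115))
print('small top ends', onz(s,*S(400,425),.086),onz(s,*S(437,505),.086))
print('beaker',onz(s,*S(160,540),.0),'bottle',onz(s,*S(567,320),0),'tub',onz(s,370,325,0))
o=status.get_obs();w=cam('wrist',o);W=lambda x,y:(110+x/3,30+y/3)
for p,z in [((690,112),.02),((641,538),.02),((447,137),.146),((445,213),.146),((424,475),.146),((428,548),.146),((432,108),.083),((92,94),.105)]: print(p,onz(w,*W(*p),z))
E
```

```text
rack near/left corner top [ 0.48311317 -0.16378321  0.032     ] far [ 0.55884908 -0.31834613  0.032     ] near [ 0.43841104 -0.27294308  0.032     ]
side:  [ 0.44408889 -0.27142929  0.032     ] [ 0.55964018 -0.31865412  0.032     ] [ 0.60641395 -0.21058768  0.032     ] [ 0.48535904 -0.16089121  0.032     ]
large top ends [ 0.57414992 -0.20674592  0.115     ] [ 0.54077033 -0.29809576  0.115     ]
small top ends [ 0.49540219 -0.19383334  0.086     ] [ 0.47159928 -0.25938906  0.086     ]
beaker [ 0.35500999 -0.11423788  0.        ] bottle [ 0.71095168 -0.12788123  0.        ] tub [ 0.42423456 -0.42978088  0.        ]
(690, 112) [0.67148673 0.13036915 0.02      ]
(641, 538) [ 0.65290713 -0.04046008  0.02      ]
(447, 137) [0.60189076 0.10311967 0.146     ]
(445, 213) [0.6013216  0.08316775 0.146     ]
(424, 475) [0.5936894  0.01420772 0.146     ]
(428, 548) [ 0.59365395 -0.00618349  0.146     ]
(432, 108) [0.58427955 0.12261596 0.083     ]
(92, 94) [0.46878173 0.13702392 0.105     ]
```

>>> step_arm(series=[{"x":-0.14,"y":-0.297,"z":0.02,"az":-22},{"x":-0.14,"y":-0.297,"z":0.02,"az":-22},{"x":-0.14,"y":-0.297,"z":0.02,"az":-22},{"x":-0.14,"y":-0.297,"z":0.02,"az":-22},{"x":-0.14,"y":-0.297,"z":0.02,"az":-22},{"x":-0.14,"y":-0.297,"z":0.02,"az":-22},{"x":-0.14,"y":-0.297,"z":0.02,"az":-22},{"x":-0.14,"y":-0.297,"z":0.02,"az":-22},{"x":-0.14,"y":-0.297,"z":0.02,"az":-22},{"x":-0.14,"y":-0.297,"z":0.02,"az":-22},{"x":-0.14,"y":-0.297,"z":0.02,"az":-22}])

```text
invalid input
```

```bash
python3 - <<'E'
from h import *
o,im=snap('wrist','w1'); print(o)
import pickle;pickle.dump(o,open('w1.pkl','wb'))
E
```

```text
{'time_s': 0.15, 'qpos': array([ 0.81005294, 18.42868628, -4.0151836 , 83.16004976,  1.2948424 ,
       78.54205645, -3.25852618]), 'joint_velocities': array([-0.0282428 , -0.15897147, -0.01377068, -0.31906279, -0.11813569,
       -0.08315134,  0.04254295]), 'effort': array([ 2.16972071e-04, -4.91794288e+01, -4.04079035e-01, -3.12878716e+01,
       -6.39387709e-02,  4.04033612e-02,  9.90178205e-05]), 'tool_pos': array([ 6.49576450e-01, -7.49983090e-05,  2.29709167e-01]), 'tool_rot': array([-1.79914418e+02,  5.15839208e-03,  9.00004833e+01]), 'force': array([-0.28680083,  0.55238835,  0.11356522]), 'wrist_torque': array([0.01271653, 0.0202945 , 0.01215993]), 'grip_width': 0.08697470375175155}
```

View pics/w1.png

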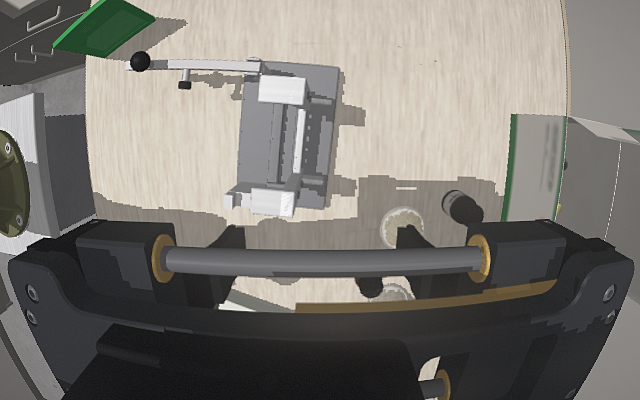

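>>> step_arm(series=[{"ax":0,"ay":0,"az":-22,"x":-0.14,"y":-0.297,"z":0.02,"claw":100},{"ax":0,"ay":0,"az":-22,"x":-0.14,"y":-0.297,"z":0.02,"claw":100},{"ax":0,"ay":0,"az":-22,"x":-0.14,"y":-0.297,"z":0.02,"claw":100},{"ax":0,"ay":0,"az":-22,"x":-0.14,"y":-0.297,"z":0.02,"claw":100},{"ax":0,"ay":0,"az":-22,"x":-0.14,"y":-0.297,"z":0.02,"claw":100},{"ax":0,"ay":0,"az":-22,"x":-0.14,"y":-0.297,"z":0.02,"claw":100},{"ax":0,"ay":0,"az":-22,"x":-0.14,"y":-0.297,"z":0.02,"claw":100},{"ax":0,"ay":0,"az":-22,"x":-0.14,"y":-0.297,"z":0.02,"claw":100},{"ax":0,"ay":0,"az":-22,"x":-0.14,"y":-0.297,"z":0.02,"claw":100},{"ax":0,"ay":0,"az":-22,"x":-0.14,"y":-0.297,"z":0.02,"claw":100},{"ax":0,"ay":0,"az":-22,"x":-0.14,"y":-0.297,"z":0.02,"claw":100}])

```text
time_s: 1.3
tool_pos: [0.511, -0.2952, 0.2503]
tool_rot: [-180.0, -0.0, 68.2]
force: [0.7, 0.2, -0.5]
grip_width: 0.087
```

```bash
python3 - <<'E'
from h import *
o,im=snap('wrist','w2'); print(o['time_s'],o['tool_pos'],o['tool_rot'])
import pickle;pickle.dump(o,open('w2.pkl','wb'))
E
```

```text
1.3 [ 0.51096079 -0.29516585  0.25029972] [-1.79980040e+02 -3.29270527e-02  6.81785505e+01]
```

View pics/w2.png

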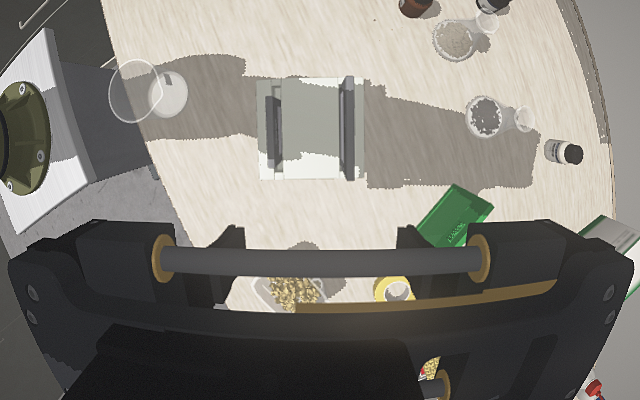

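```bash
python3 - <<'E'
from h import *
crop('w2','w2c',240,60,390,195,5)
E
```

```text
(no output)
```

View pics/w2c.png

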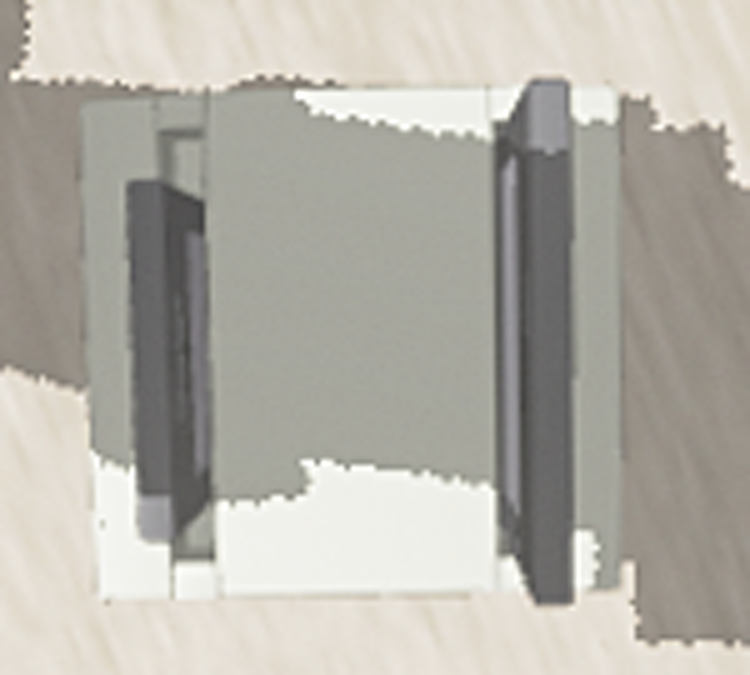

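```bash
python3 - <<'E'
from h import *
import pickle
w=cam('wrist',pickle.load(open('w2.pkl','rb')));W=lambda x,y:(240+x/5,60+y/5)
P=[onz(w,*W(*p),.032)[:2] for p in [(82,98),(615,88),(632,588),(100,598)]]
print(P); P=np.array(P); c=P.mean(0)
ax=(P[1]-P[0]+P[2]-P[3])/2; ay=(P[0]-P[3]+P[1]-P[2])/2
print('rack c',c,np.linalg.norm(ax),np.linalg.norm(ay),np.degrees(np.arctan2(ax[1],ax[0])),np.degrees(np.arctan2(-ay[0],ay[1])))
a=onz(w,*W(550,80),.116);b=onz(w,*W(557.5,603),.116)
print('top ends',a,b,(a+b)/2,np.linalg.norm(a-b),'yaw',np.degrees(np.arctan2(-(a-b)[0],(a-b)[1])))
yaw=np.radians(np.degrees(np.arctan2(ax[1],ax[0]))); ux=np.array([np.cos(yaw),np.sin(yaw)]);uy=np.array([-ux[1],ux[0]])
m=((a+b)/2)[:2]-c; print('in rack',m@ux,m@uy)
# edges of top face thickness
for p in [(533,80),(568,80),(540,603),(575,603),(535,340),(571,340)]: print(p,(onz(w,*W(*p),.116)[:2]-c)@ux,(onz(w,*W(*p),.116)[:2]-c)@uy)
s=cam('scene')
for q in (a,b): print(proj(s,q),proj(cam('side'),q))
E
```

```text
[array([ 0.48341207, -0.15629912]), array([ 0.60247189, -0.2024504 ]), array([ 0.56262702, -0.31816449]), array([ 0.4394569 , -0.27153438])]
rack c [ 0.52199197 -0.2371121 ] 0.12969554430192773 0.12284141173744195 -20.95835047985885 -19.94331889153415
top ends [ 0.57668172 -0.20368237  0.116     ] [ 0.5422342  -0.29637195  0.116     ] [ 0.55945796 -0.25002716  0.116     ] 0.09888372113361758 yaw -20.387281217949177
in rack 0.03960684384411128 0.0013405689296662987
(533, 80) 0.035967646010967705 0.050750003192393124
(568, 80) 0.042452720306415836 0.05082172798245727
(540, 603) 0.036744842977975437 -0.04806367564377032
(575, 603) 0.04346193966241806 -0.04813258335957631
(535, 340) 0.03582753904713157 0.0018491029305358322
(571, 340) 0.04254943646956051 0.0018524489140867937
[356.966682   206.13773036] [353.04582076 206.72846645]
[371.73758765 233.52223986] [356.93974741 224.86227176]
```

```bash
python3 - <<'E'
from h import *
import pickle
w=cam('wrist',pickle.load(open('w2.pkl','rb')));W=lambda x,y:(240+x/5,60+y/5)
c=np.array([.522,-.2371]);y=np.radians(-20.5);ux=np.array([np.cos(y),np.sin(y)]);uy=np.array([-ux[1],ux[0]])
for p in [(490,110),(492,300),(497,340),(500,340),(503,500)]: print(p,(onz(w,*W(*p),.032)[:2]-c)@ux)
for X in (34.75,36,40,44,45.25):
  P=np.append(c+ux*X/1e3,.032);u=proj(w,P);print(X,(u-[240,60])*5)
for n in('side','scene'):
  for z in(.116,.032): print(n,z,[proj(cam(n),np.append(c+ux*x/1e3-.0487*uy,z)).round(1) for x in (35.6,43.6)])
crop('side0','d1c',345,195,375,275,10)
E
```

```text
(490, 110) 0.03320255110862726
(492, 300) 0.03276755430443655
(497, 340) 0.03380220568327154
(500, 340) 0.03452120072271596
(503, 500) 0.034716214491863136
34.75 [500.9178952 337.7105589]
36 [506.1311399  337.64699645]
40 [522.79787081 337.46156158]
44 [539.43785296 337.30344972]
45.25 [544.6317713  337.25963014]
side 0.116 [array([355., 225.]), array([358.8, 224.9])]
side 0.032 [array([354.6, 259. ]), array([358.2, 258.9])]
scene 0.116 [array([370.2, 234. ]), array([373.3, 233.2])]
scene 0.032 [array([367.8, 255.8]), array([370.8, 255.1])]
```

View pics/d1c.png

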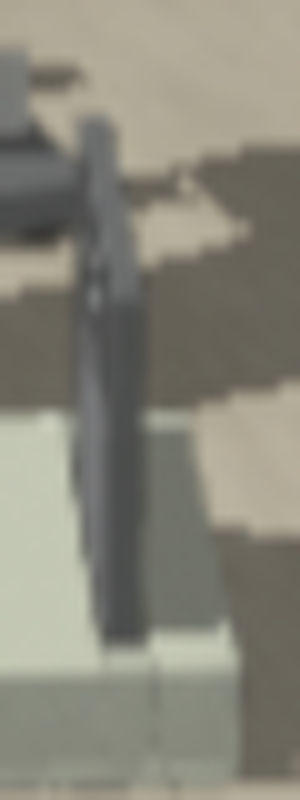

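>>> step_arm(series=[{"ax":0,"ay":0,"az":1.4,"x":0.0495,"y":0.047,"z":-0.06,"claw":40},{"ax":0,"ay":0,"az":1.4,"x":0.0495,"y":0.047,"z":-0.06,"claw":40},{"ax":0,"ay":0,"az":1.4,"x":0.0495,"y":0.047,"z":-0.06,"claw":40},{"ax":0,"ay":0,"az":1.4,"x":0.0495,"y":0.047,"z":-0.06,"claw":40},{"ax":0,"ay":0,"az":1.4,"x":0.0495,"y":0.047,"z":-0.09,"claw":40},{"ax":0,"ay":0,"az":1.4,"x":0.0495,"y":0.047,"z":-0.12,"claw":40},{"ax":0,"ay":0,"az":1.4,"x":0.0495,"y":0.047,"z":-0.14,"claw":40},{"ax":0,"ay":0,"az":1.4,"x":0.0495,"y":0.047,"z":-0.16,"claw":40},{"ax":0,"ay":0,"az":1.4,"x":0.0495,"y":0.047,"z":-0.16,"claw":40},{"ax":0,"ay":0,"az":1.4,"x":0.0495,"y":0.047,"z":-0.16,"claw":40}])

```text
time_s: 2.35
tool_pos: [0.5596, -0.2512, 0.0919]
tool_rot: [179.9, 0.0, 69.3]
force: [0.2, -0.4, 0.0]
grip_width: 0.0352
```

```bash
python3 - <<'E'
from h import *
o,im=snap('wrist','w3'); print(o['time_s'],o['tool_pos'],o['tool_rot'],o['force'])
snap('side','d3');snap('scene','s3')
crop('side','x',0,0,1,1,1) if 0 else None
crop('d3','d3c',300,150,420,280,5)
E
```

```text
2.35 [ 0.55961579 -0.25120892  0.09186924] [1.79920305e+02 3.59012771e-02 6.93302187e+01] [ 0.23537633 -0.37265779  0.04430158]
```

View pics/w3.png

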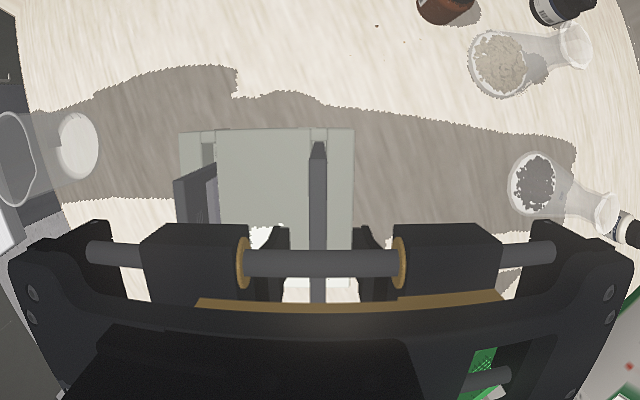

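View pics/d3c.png

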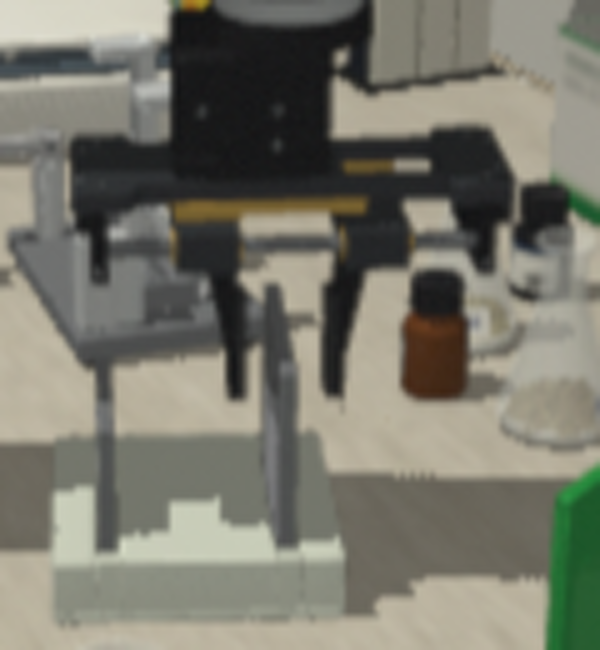

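>>> step_arm(series=[{"ax":0,"ay":0,"az":0,"x":0,"y":0,"z":0,"claw":0},{"ax":0,"ay":0,"az":0,"x":0,"y":0,"z":0,"claw":0},{"ax":0,"ay":0,"az":0,"x":0,"y":0,"z":0,"claw":0},{"ax":0,"ay":0,"az":0,"x":0,"y":0,"z":0,"claw":0},{"ax":0,"ay":0,"az":0,"x":0,"y":0,"z":0,"claw":0},{"ax":0,"ay":0,"az":0,"x":0,"y":0,"z":0,"claw":0}], squeeze=35)

```text
time_s: 3.1
tool_pos: [0.5596, -0.25, 0.0906]
tool_rot: [180.0, 0.0, 69.4]
force: [0.1, -0.3, 0.8]
grip_width: 0.0074
```

>>> step_arm(series=[{"ax":0,"ay":0,"az":0,"x":0,"y":0,"z":0.015,"claw":0},{"ax":0,"ay":0,"az":0,"x":0,"y":0,"z":0.03,"claw":0},{"ax":0,"ay":0,"az":0,"x":0,"y":0,"z":0.06,"claw":0},{"ax":0,"ay":0,"az":0,"x":0,"y":0,"z":0.09,"claw":0},{"ax":0,"ay":0,"az":0,"x":0,"y":0,"z":0.13,"claw":0},{"ax":0,"ay":0,"az":0,"x":0,"y":0,"z":0.17,"claw":0},{"ax":0,"ay":0,"az":0,"x":0,"y":0,"z":0.17,"claw":0},{"ax":0,"ay":0,"az":0,"x":0,"y":0,"z":0.17,"claw":0}])

```text
time_s: 3.9
tool_pos: [0.5601, -0.2503, 0.2632]
tool_rot: [179.8, -0.0, 69.4]
force: [-0.0, 0.0, -1.4]
grip_width: 0.0075
```

```bash
python3 - <<'E'
from h import *
import pickle
o,im=snap('wrist','w4'); print(o['time_s'],o['tool_pos'],o['tool_rot'],o['force'])
pickle.dump(o,open('w4.pkl','wb'))
snap('side','d4');crop('d4','d4c',280,70,440,290,3.5)
E
```

```text
3.9 [ 0.56009219 -0.25034579  0.26316748] [ 1.79774224e+02 -4.58272267e-04  6.93966719e+01] [-0.04642716  0.02090227 -1.41598693]
```

View pics/w4.png

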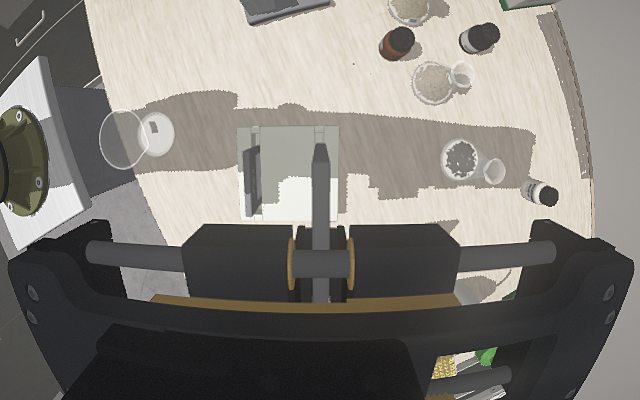

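View pics/d4c.png

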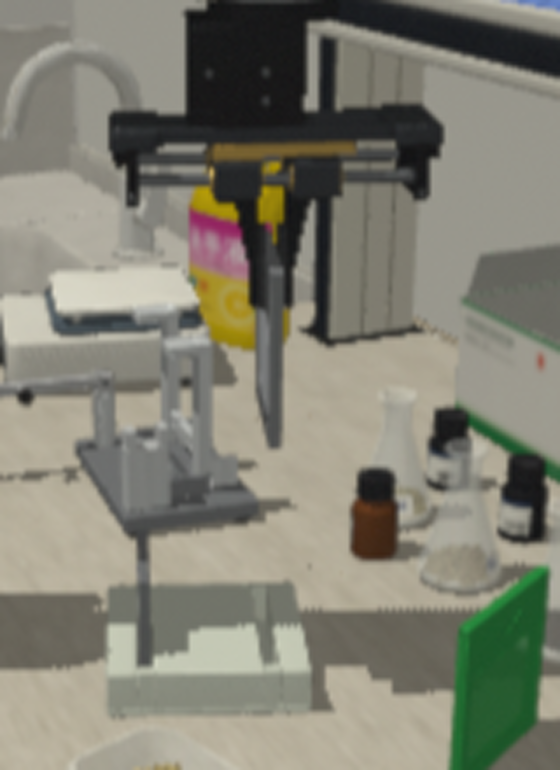

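```bash
python3 - <<'E'
from h import *
from scipy.optimize import least_squares
T=dict(tool_pos=[.64957,-.00005,.2296],tool_rot=[-179.9,0,90.0])
w=cam('wrist',T)
crop('w0','a',0,0,1,1,1) if 0 else None
crop('wrist0','w0d',225,45,350,220,4.5) 
E
```

```text
(no output)
```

View pics/w0d.png

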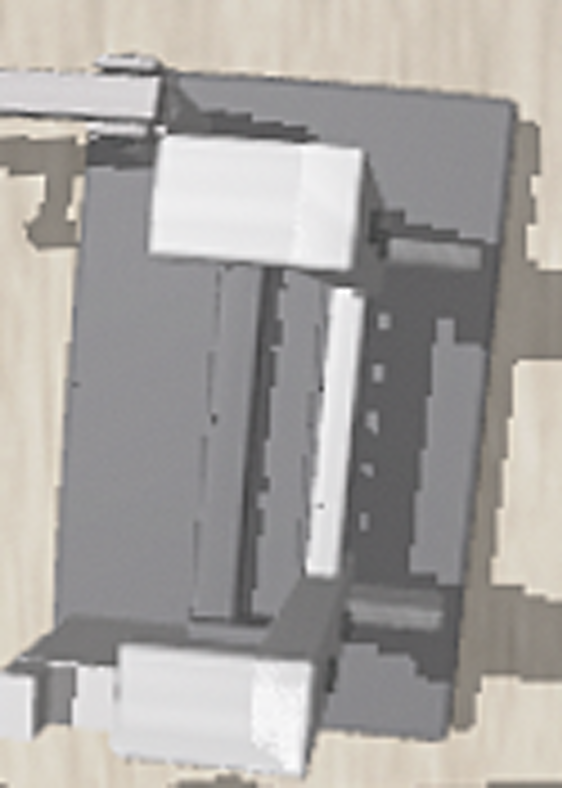

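```bash
python3 - <<'E'
from h import *
from scipy.optimize import least_squares
T=dict(tool_pos=[.64957,-.00005,.2296],tool_rot=[-179.9,0,90.0])
w=cam('wrist',T)
W=lambda x,y:(225+x/4.5,45+y/4.5)
pts=[((515,104),(52,90,20)),((446,738),(52,-84,20)),((162,138),(-14,56,146)),((150,253),(-14,34,146)),((120,648),(-14,-34,146)),((112,755),(-14,-56,146)),
((83,200),(-60,None,20)),((57,610),(-60,None,20)),((262,268),(-7.5,None,30)),((238,615),(-7.5,None,30))]
P=[onz(w,*W(*p),s[2]/1e3)[:2]*1e3 for p,s in pts]
def res(q,full=False):
    a=np.radians(q[2]);u=np.array([np.cos(a),np.sin(a)]);v=np.array([-u[1],u[0]]);r=[]
    for m,(p,s) in zip(P,pts):
        d=m-q[:2];r.append(d@u-s[0]); 
        r.append(0 if s[1] is None else d@v-s[1])
    return np.array(r)
f=least_squares(res,[610,47,-6]);print(f.x,'\n',f.fun.reshape(-1,2).round(1))
a=np.radians(f.x[2]);o=f.x[:2]/1e3
Rz=np.array([[np.cos(a),-np.sin(a)],[np.sin(a),np.cos(a)]])
def st(x,y,z): return np.append(o+Rz@np.array([x,y])/1e3,z/1e3)
for n,i in(('scene','scene0'),('side','side0')):
    c=cam(n);im=cv2.imread(f'pics/{i}.png')
    im=cv2.resize(im,None,fx=4,fy=4,interpolation=cv2.INTER_CUBIC)
    for p in [(52,90,20),(52,-84,20),(-60,-84,20),(-60,90,20),(-14,56,146),(-14,34,146),(-14,-34,146),(-14,-56,146),(-36,-66,72),(-36,72,83)]:
        u=(proj(c,st(*p))+.5)*4;cv2.circle(im,tuple(int(round(t)) for t in u),3,(0,0,255),1)
    u=proj(c,st(0,0,80))*4;x,y=int(u[0]),int(u[1]);cv2.imwrite(f'pics/ov_{n}.png',im[y-220:y+220,x-280:x+280])
E
```

```text
[611.50671634  46.88124254  -5.7811499 ] 
 [[-1.1 -1.9]
 [-1.3  1.8]
 [ 0.6 -1. ]
 [ 0.5  0.9]
 [ 0.1 -0.8]
 [-0.5  1.1]
 [ 0.9  0. ]
 [ 1.5  0. ]
 [-1.   0. ]
 [ 0.4  0. ]]
```

View pics/ov_scene.png

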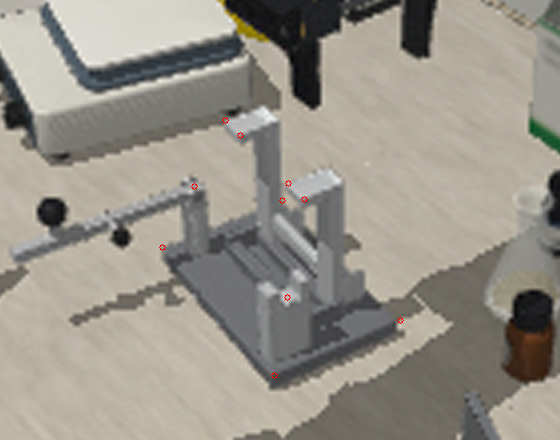

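View pics/ov_side.png

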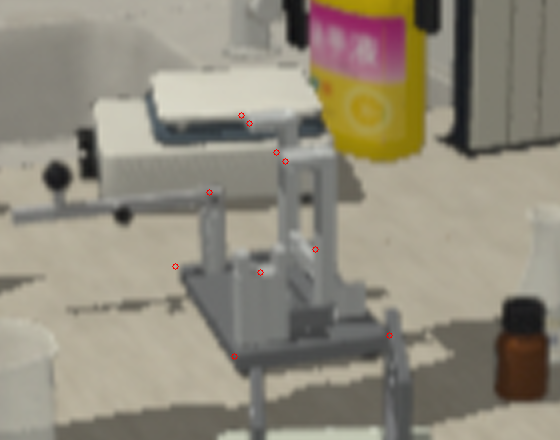

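```bash
cat > plan.py <<'E'
from h import *
SO=np.array([.6112,.0465]);SY=-5.8
def st(p):
    a=np.radians(SY);x,y,z=np.array(p)/1e3
    return np.array([SO[0]+np.cos(a)*x-np.sin(a)*y,SO[1]+np.sin(a)*x+np.cos(a)*y,z])
def tcp(bot,tilt,L=84.6):
    t=np.radians(tilt);return st(np.array(bot)+L*np.array([-np.sin(t),0,np.cos(t)]))
def rot(tilt): # desired tool rot
    a=np.radians(SY);ya=np.array([-np.sin(a),np.cos(a),0])
    return R.from_rotvec(-np.radians(tilt)*ya)*R.from_euler('xyz',[180,0,90+SY],degrees=True)
E
python3 - <<'E'
from plan import *
o=status.get_obs();print(o['time_s'],o['tool_pos'],o['tool_rot'])
cmd=np.array([.5595,-.25,.261]);R0=R.from_euler('xyz',[180,0,69.4],degrees=True)
print(np.degrees((rot(20)*R0.inv()).as_rotvec()))
for b in [(-60,0,130),(-25,0,90),(-14,0,58)]: p=tcp(b,20);print(b,p,p-cmd)
E
```

```text
4.0 [ 0.55888835 -0.24975542  0.26002189] [-1.79921550e+02 -8.61088362e-04  6.94025916e+01]
[ -4.57963499 -19.5253734   14.64908294]
(-60, 0, 130) [0.52272038 0.05548743 0.209498  ] [-0.03677962  0.30548743 -0.051502  ]
(-25, 0, 90) [0.5575412  0.05195046 0.169498  ] [-0.0019588   0.30195046 -0.091502  ]
(-14, 0, 58) [0.56848489 0.05083884 0.137498  ] [ 0.00898489  0.30083884 -0.123502  ]
```

>>> step_arm(series=[{"ax":-4.6,"ay":-19.5,"az":14.6,"x":-0.037,"y":0.305,"z":0.0,"claw":0},{"ax":-4.6,"ay":-19.5,"az":14.6,"x":-0.037,"y":0.305,"z":0.0,"claw":0},{"ax":-4.6,"ay":-19.5,"az":14.6,"x":-0.037,"y":0.305,"z":0.0,"claw":0},{"ax":-4.6,"ay":-19.5,"az":14.6,"x":-0.037,"y":0.305,"z":0.0,"claw":0},{"ax":-4.6,"ay":-19.5,"az":14.6,"x":-0.037,"y":0.305,"z":0.0,"claw":0},{"ax":-4.6,"ay":-19.5,"az":14.6,"x":-0.037,"y":0.305,"z":0.0,"claw":0},{"ax":-4.6,"ay":-19.5,"az":14.6,"x":-0.037,"y":0.305,"z":0.0,"claw":0},{"ax":-4.6,"ay":-19.5,"az":14.6,"x":-0.037,"y":0.305,"z":-0.02,"claw":0},{"ax":-4.6,"ay":-19.5,"az":14.6,"x":-0.037,"y":0.305,"z":-0.05,"claw":0},{"ax":-4.6,"ay":-19.5,"az":14.6,"x":-0.037,"y":0.305,"z":-0.05,"claw":0},{"ax":-4.6,"ay":-19.5,"az":14.6,"x":-0.037,"y":0.305,"z":-0.05,"claw":0}])

```text
time_s: 5.1
tool_pos: [0.5218, 0.0544, 0.2096]
tool_rot: [160.2, 0.1, 84.1]
force: [1.2, -0.2, -0.4]
grip_width: 0.0078
```

```bash
python3 - <<'E'
from h import *
o,im=snap('wrist','w5'); print(o['time_s'],o['tool_pos'],o['tool_rot'],o['force'])
snap('side','d5');snap('scene','s5');crop('d5','d5c',230,90,390,230,4);crop('s5','s5c',220,60,380,220,4)
E
```

```text
5.1 [0.52177988 0.05444677 0.20958448] [1.60170910e+02 5.08094647e-02 8.41206210e+01] [ 1.1971294  -0.18120192 -0.43453147]
```

View pics/w5.png

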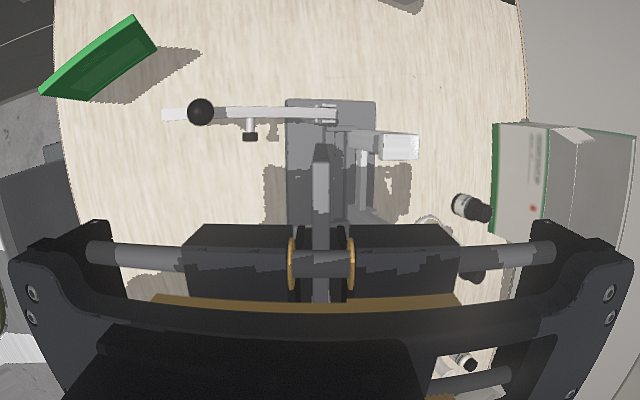

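View pics/d5c.png

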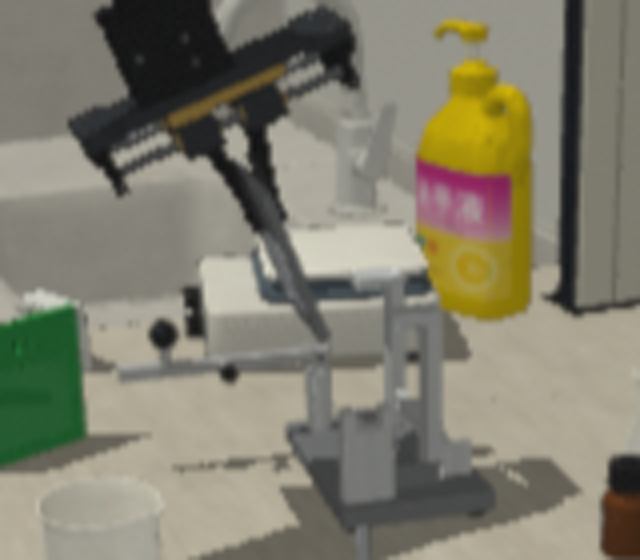

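View pics/s5c.png

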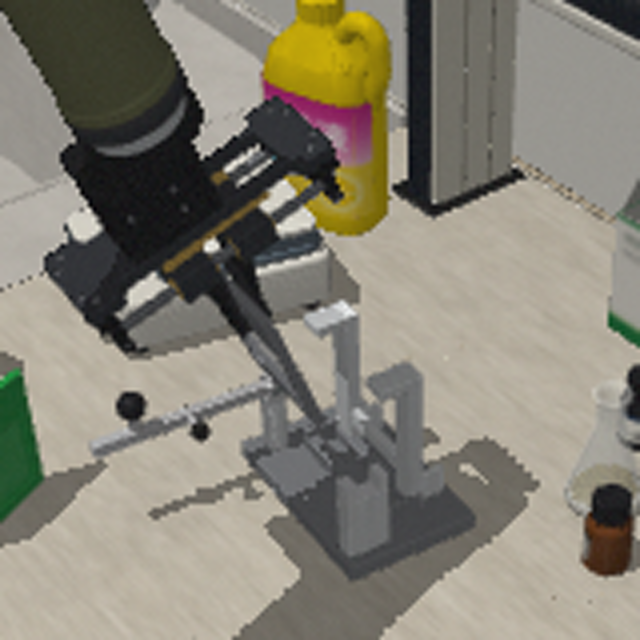

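```bash
python3 - <<'E'
from plan import *
o=dict(tool_pos=np.array([.52178,.05445,.20958]),tool_rot=[160.17,.05,84.12])
M=rpy(o['tool_rot'])
for n,off,k,s in (('scene',(220,60),4,'s5c'),('side',(230,90),4,'d5c')):
    im=cv2.imread(f'pics/{s}.png')
    for (a,b) in [(50,4),(50,-4),(-50,4),(-50,-4)]:
      for L in (84.6,-25.4):
        P=o['tool_pos']+M@(np.array([a,b,L])/1e3); u=(proj(cam(n),P)-off+.5)*k-.5
        cv2.circle(im,(int(round(u[0])),int(round(u[1]))),3,(0,0,255),1)
    cv2.imwrite(f'pics/{s}o.png',im)
E
```

```text
(no output)
```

View pics/s5co.png

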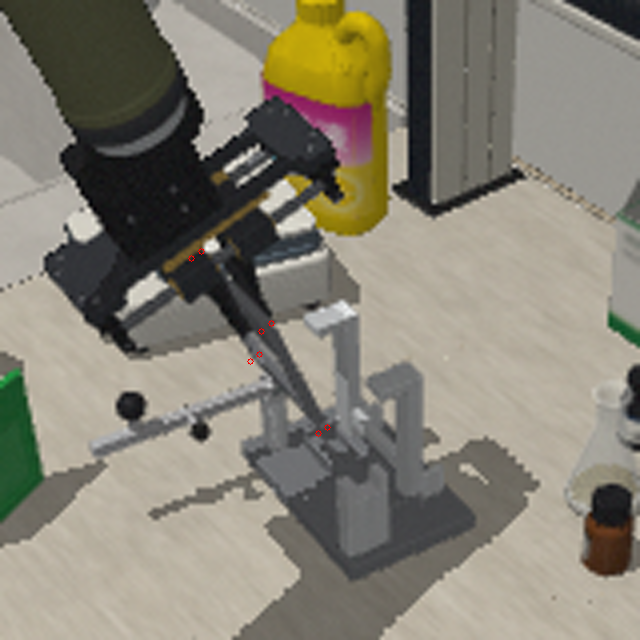

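View pics/d5co.png

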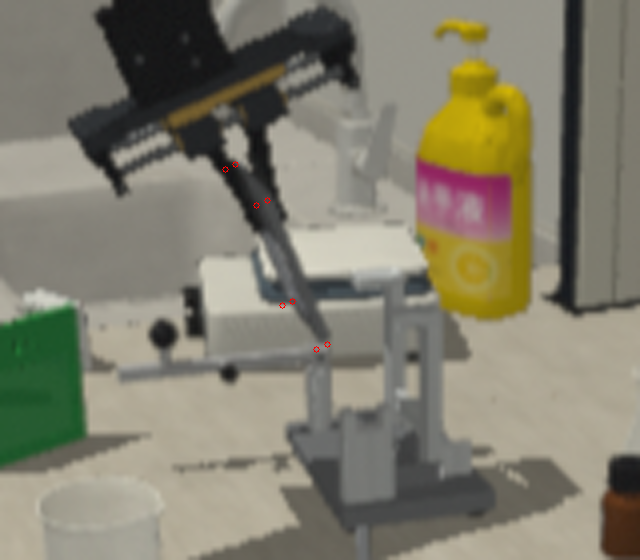

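>>> step_arm(series=[{"ax":0,"ay":0,"az":0,"x":0.018,"y":-0.0015,"z":-0.02,"claw":0},{"ax":0,"ay":0,"az":0,"x":0.035,"y":-0.003,"z":-0.0415,"claw":0},{"ax":0,"ay":0,"az":0,"x":0.041,"y":-0.0036,"z":-0.058,"claw":0},{"ax":0,"ay":0,"az":0,"x":0.046,"y":-0.0042,"z":-0.0735,"claw":0},{"ax":0,"ay":0,"az":0,"x":0.0496,"y":-0.0046,"z":-0.0835,"claw":0},{"ax":0,"ay":0,"az":0,"x":0.0496,"y":-0.0046,"z":-0.0835,"claw":0},{"ax":0,"ay":0,"az":0,"x":0.0496,"y":-0.0046,"z":-0.0835,"claw":0}])

```text
time_s: 5.95
tool_pos: [0.5727, 0.0504, 0.128]
tool_rot: [160.0, 0.0, 84.1]
force: [-0.3, 0.3, -0.2]
grip_width: 0.0079
```

```bash
python3 - <<'E'
from h import *
o,im=snap('wrist','w6'); print(o['time_s'],o['tool_pos'],o['tool_rot'],o['force'])
snap('side','d6');snap('scene','s6');crop('d6','d6c',260,110,390,230,5);crop('s6','s6c',250,110,370,220,5);crop('w6','w6c',220,60,420,230,4)
E
```

```text
5.95 [0.57265813 0.05042982 0.12802437] [1.59950033e+02 4.03241066e-03 8.41423468e+01] [-0.32439381  0.27945127 -0.16324044]
```

View pics/w6c.png

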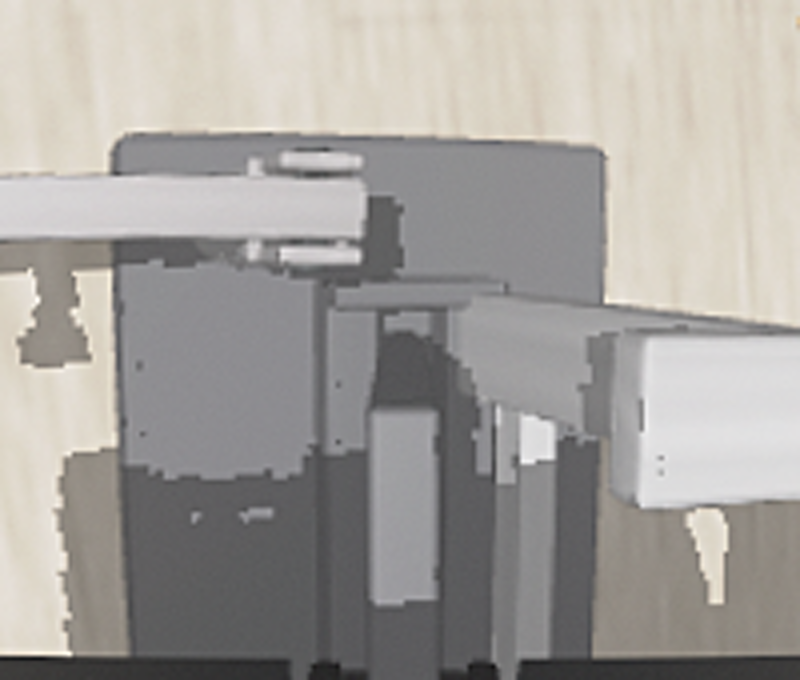

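View pics/d6c.png

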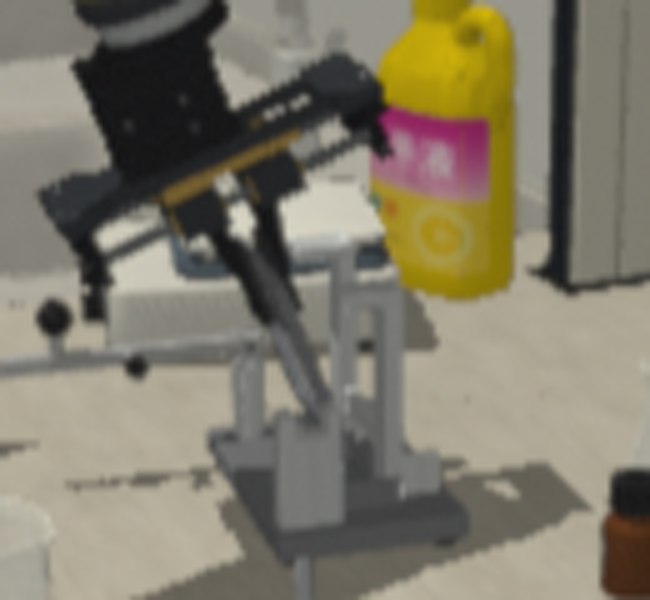

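View pics/s6c.png

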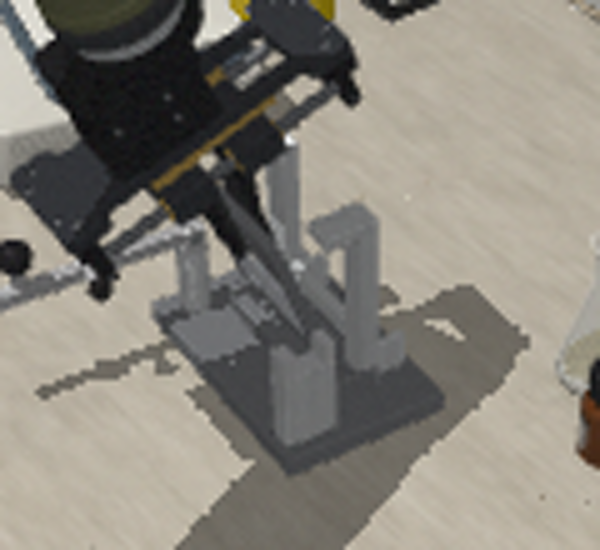

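```bash
python3 - <<'E'
from plan import *
o=dict(tool_pos=np.array([.57266,.05043,.12802]),tool_rot=[159.95,.004,84.14])
w=cam('wrist',o);M=rpy(o['tool_rot']);W=lambda x,y:(220+x/4,60+y/4)
a=np.radians(SY);u=np.array([np.cos(a),np.sin(a)]);v=np.array([-u[1],u[0]])
def sf(P): d=P[:2]-SO;return (np.array([d@u,d@v])*1e3).round(1)
for n,p,z in [('gL',(379,315),.03),('gR',(446,315),.03),('gL2',(379,330),.03),('lipLout',(322,300),.03),('lipLout2',(316,440),.03),('lipRout',(503,290),.036),('lipR/endblock',(337,300),.036),('baseFL',(115,138),.02),('baseBL',(605,150),.02),('baseF2',(132,640),.02),('baseB2',(592,640),.02),('hook',(640,335),.146),('hook',(630,500),.146)]:
    print(n,sf(onz(w,*W(*p),z)))
b=o['tool_pos']+M@np.array([0,0,.0846]);print('bottom',sf(b),b[2])
# cassette centre plane at z=.03 ,.02
d=M[:,2]
for z in(.03,.02): print(z,sf(o['tool_pos']+d*(z-o['tool_pos'][2])/d[2]))
E
```

```text
gL [-8.1 52.1]
gR [ 6.8 51.8]
gL2 [-8.1 49. ]
lipLout [-20.4  55.5]
lipLout2 [-21.9  26.6]
lipRout [17.3 57.3]
lipR/endblock [-19.   55.7]
baseFL [-60.8  89.7]
baseBL [50.3 89.4]
baseF2 [-61.1 -15.7]
baseB2 [ 50.3 -28.4]
hook [-15.3  56.7]
hook [-15.9  36.7]
bottom [-9.7 -0. ] 0.04854728520985528
0.03 [-3. -0.]
0.02 [ 0.7 -0. ]
```

```bash
sed -i 's/SO=np.array(.*;SY/SO=np.array([.6104,.0465]);SY/' plan.py; python3 - <<'E'
from plan import *
cmd=np.array([.5721,.0504,.1275])
for b,t in [((-7,0,45),20),((-1.5,0,30),20),((1.7,0,23),20),((1.7,0,22.0),20),((2,0,22),15),((2.,0,21.5),10),((2.,0,21.2),5),((2.,0,21),0)]:
    print(b,t,(tcp(b,t)-cmd).round(4),np.degrees((rot(t)*rot(20).inv()).as_rotvec()).round(2))
E
```

```text
(-7, 0, 45) 20 [ 0.0025 -0.0003 -0.003 ] [0. 0. 0.]
(-1.5, 0, 30) 20 [ 0.008  -0.0008 -0.018 ] [0. 0. 0.]
(1.7, 0, 23) 20 [ 0.0112 -0.0011 -0.025 ] [0. 0. 0.]
(1.7, 0, 22.0) 20 [ 0.0112 -0.0011 -0.026 ] [0. 0. 0.]
(2, 0, 22) 15 [ 0.0185 -0.0019 -0.0238] [ 0.51  4.97 -0.  ]
(2.0, 0, 21.5) 10 [ 0.0257 -0.0026 -0.0227] [1.01 9.95 0.  ]
(2.0, 0, 21.2) 5 [ 0.033  -0.0034 -0.022 ] [ 1.52 14.92 -0.  ]
(2.0, 0, 21) 0 [ 0.0403 -0.0041 -0.0219] [ 2.02 19.9   0.  ]
```

>>> step_arm(series=[{"ax":0,"ay":0,"az":0,"x":0.003,"y":-0.0003,"z":-0.004,"claw":0},{"ax":0,"ay":0,"az":0,"x":0.0055,"y":-0.0005,"z":-0.011,"claw":0},{"ax":0,"ay":0,"az":0,"x":0.008,"y":-0.0008,"z":-0.018,"claw":0},{"ax":0,"ay":0,"az":0,"x":0.0095,"y":-0.001,"z":-0.0215,"claw":0},{"ax":0,"ay":0,"az":0,"x":0.0112,"y":-0.0011,"z":-0.0245,"claw":0},{"ax":0,"ay":0,"az":0,"x":0.0112,"y":-0.0011,"z":-0.0245,"claw":0},{"ax":0,"ay":0,"az":0,"x":0.0112,"y":-0.0011,"z":-0.0245,"claw":0}])

```text
time_s: 6.8
tool_pos: [0.5834, 0.0493, 0.1025]
tool_rot: [160.0, 0.0, 84.2]
force: [-0.2, 0.6, -1.6]
grip_width: 0.0081
```

```bash
python3 - <<'E'
from h import *
o,im=snap('wrist','w7'); print(o['time_s'],o['tool_pos'],o['tool_rot'],o['force'],o['wrist_torque'])
snap('side','d7');crop('d7','d7c',260,110,390,230,5);crop('w7','w7c',220,60,420,230,4)
E
```

```text
6.8 [0.58335043 0.04933509 0.10250262] [1.60024625e+02 1.67074691e-02 8.41513382e+01] [-0.21540139  0.62631009 -1.62616232] [0.07338964 0.49334408 0.00206692]
```

View pics/w7c.png

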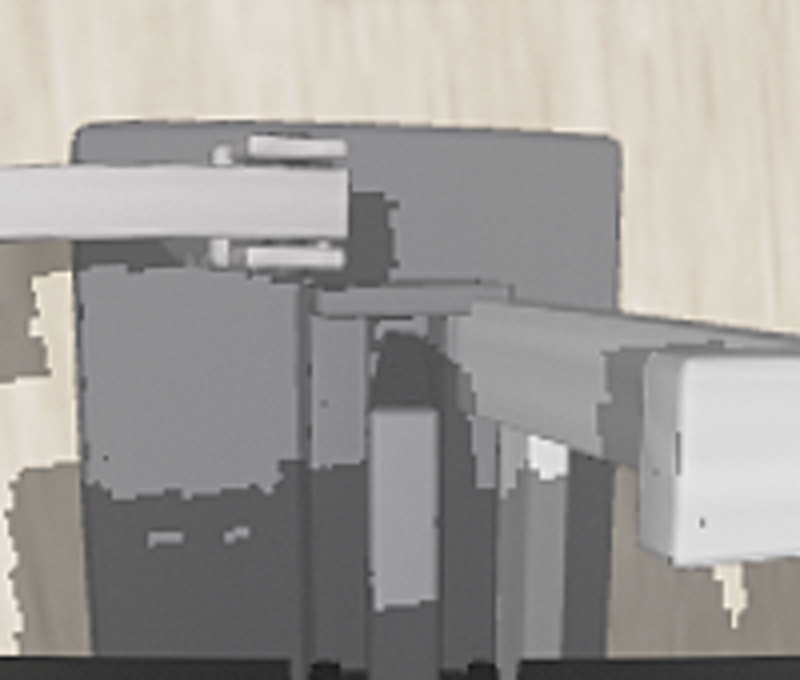

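View pics/d7c.png

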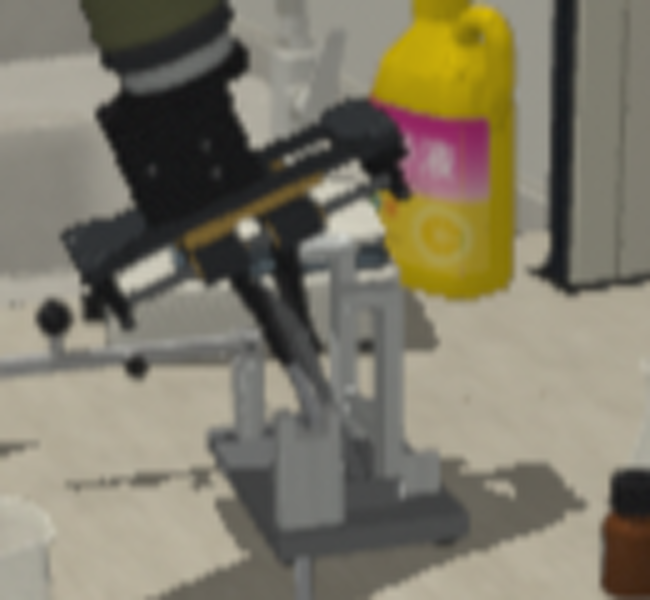

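>>> step_arm(series=[{"ax":0.25,"ay":2.5,"az":0,"x":0.0036,"y":-0.0004,"z":0.0004,"claw":0},{"ax":0.5,"ay":5,"az":0,"x":0.0073,"y":-0.0008,"z":0.0007,"claw":0},{"ax":0.75,"ay":7.5,"az":0,"x":0.011,"y":-0.0011,"z":0.0013,"claw":0},{"ax":1.0,"ay":9.95,"az":0,"x":0.0145,"y":-0.0015,"z":0.0018,"claw":0},{"ax":1.0,"ay":9.95,"az":0,"x":0.0145,"y":-0.0015,"z":0.0018,"claw":0}])

```text
time_s: 7.4
tool_pos: [0.5994, 0.0475, 0.105]
tool_rot: [170.0, -0.0, 84.1]
force: [-0.6, -0.2, -0.8]
grip_width: 0.0075
```

>>> step_arm(series=[{"ax":0.25,"ay":2.5,"az":0,"x":0.0036,"y":-0.0004,"z":0.0004,"claw":0},{"ax":0.5,"ay":5,"az":0,"x":0.0073,"y":-0.0008,"z":0.0007,"claw":0},{"ax":0.75,"ay":7.5,"az":0,"x":0.011,"y":-0.0011,"z":0.0008,"claw":0},{"ax":1.0,"ay":9.95,"az":0,"x":0.0146,"y":-0.0015,"z":0.0008,"claw":0},{"ax":1.0,"ay":9.95,"az":0,"x":0.0146,"y":-0.0015,"z":0.0008,"claw":0},{"ax":1.0,"ay":9.95,"az":0,"x":0.0146,"y":-0.0015,"z":0.0008,"claw":0}])

```text
time_s: 8.0
tool_pos: [0.612, 0.0464, 0.1049]
tool_rot: [180.0, 0.1, 84.2]
force: [-1.4, 0.1, -1.2]
grip_width: 0.0077
```

```bash
python3 - <<'E'
from h import *
o,im=snap('wrist','w8'); print(o['time_s'],o['tool_pos'],o['tool_rot'],o['force'],o['wrist_torque'])
snap('side','d8');snap('scene','s8');crop('d8','d8c',260,110,390,230,5);crop('s8','s8c',250,90,370,220,5)
E
```

```text
8.0 [0.61200541 0.04641953 0.10485921] [1.79978751e+02 6.11821936e-02 8.41668603e+01] [-1.37350229  0.06360042 -1.24688056] [-0.02367894 -0.02447887 -0.00679888]
```

View pics/w8.png

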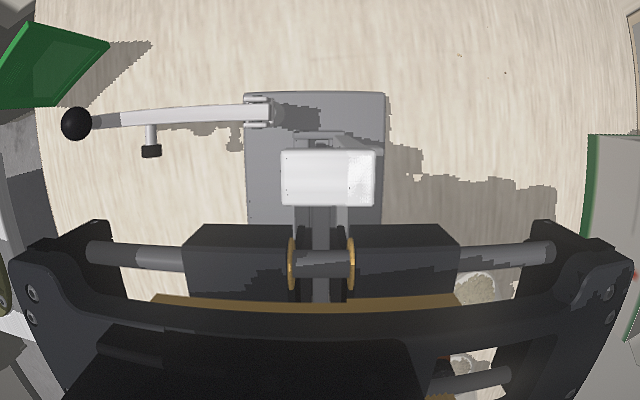

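View pics/d8c.png

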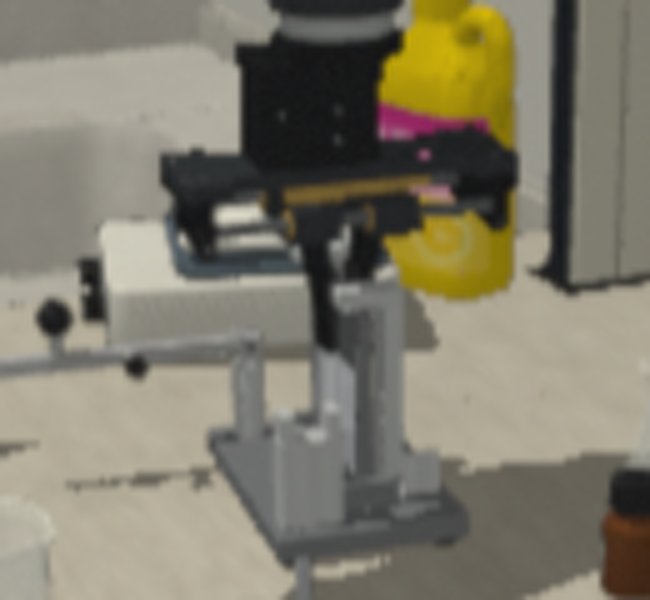

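View pics/s8c.png

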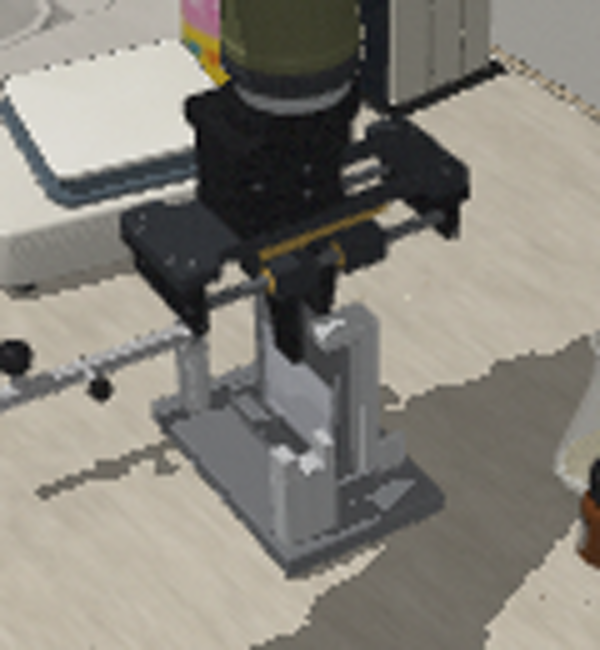

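>>> step_arm(series=[{"ax":0,"ay":0,"az":0,"x":0.0,"y":0,"z":-0.001,"claw":0},{"ax":0.1,"ay":1.0,"az":0,"x":0.0015,"y":-0.0002,"z":-0.002,"claw":0},{"ax":0.2,"ay":2.0,"az":0,"x":0.003,"y":-0.0003,"z":-0.002,"claw":0},{"ax":0.2,"ay":2.0,"az":0,"x":0.003,"y":-0.0003,"z":-0.002,"claw":0}])

```text
time_s: 8.55
tool_pos: [0.6155, 0.046, 0.1046]
tool_rot: [-177.9, 0.1, 84.1]
force: [-3.4, -0.4, 7.3]
grip_width: 0.0078
```

>>> step_arm(series=[{"ax":0,"ay":0,"az":0,"x":0,"y":0,"z":0,"claw":30},{"ax":0,"ay":0,"az":0,"x":0,"y":0,"z":0,"claw":30},{"ax":0,"ay":0,"az":0,"x":0,"y":0,"z":0,"claw":30},{"ax":0,"ay":0,"az":0,"x":0,"y":0,"z":0.01,"claw":30},{"ax":0,"ay":0,"az":0,"x":0,"y":0,"z":0.04,"claw":30},{"ax":0,"ay":0,"az":0,"x":0,"y":0,"z":0.08,"claw":30},{"ax":0,"ay":0,"az":0,"x":0,"y":0,"z":0.12,"claw":30},{"ax":0,"ay":0,"az":0,"x":0,"y":0,"z":0.15,"claw":30}])

```text
time_s: 9.35
tool_pos: [0.6161, 0.0462, 0.2569]
tool_rot: [-178.2, 0.0, 84.2]
force: [0.6, 0.2, 0.8]
grip_width: 0.0263
```

>>> step_arm(series=[{"ax":-0.2,"ay":-2.0,"az":0,"x":-0.115,"y":0.0,"z":0,"claw":60},{"ax":-0.2,"ay":-2.0,"az":0,"x":-0.115,"y":0.0,"z":0,"claw":60},{"ax":-0.2,"ay":-2.0,"az":0,"x":-0.115,"y":0.0,"z":0,"claw":60},{"ax":-0.2,"ay":-2.0,"az":0,"x":-0.115,"y":0.0,"z":0,"claw":60},{"ax":-0.2,"ay":-2.0,"az":0,"x":-0.115,"y":0.0,"z":0,"claw":60},{"ax":-0.2,"ay":-2.0,"az":0,"x":-0.115,"y":0.0,"z":0,"claw":60}])

```text
time_s: 9.95
tool_pos: [0.5015, 0.046, 0.2535]
tool_rot: [180.0, 0.0, 84.2]
force: [-0.3, 0.2, 0.5]
grip_width: 0.0517
```

```bash
python3 - <<'E'
from h import *
import pickle
o,im=snap('wrist','w9'); print(o['time_s'],o['tool_pos'],o['tool_rot'],o['force'],o['qpos']);pickle.dump(o,open('w9.pkl','wb'))
snap('side','d9');snap('scene','s9');crop('d9','d9c',250,110,390,230,5);crop('s9','s9c',230,90,370,220,5)
E
```

```text
9.95 [0.50147036 0.04595377 0.25352532] [1.79964474e+02 3.60885627e-02 8.41502235e+01] [-0.26999302  0.24862501  0.45659606] [  6.19580509   0.49939155 -14.51979377 101.1019141    0.17242006
  78.38908685 -14.20786218]
```

View pics/w9.png

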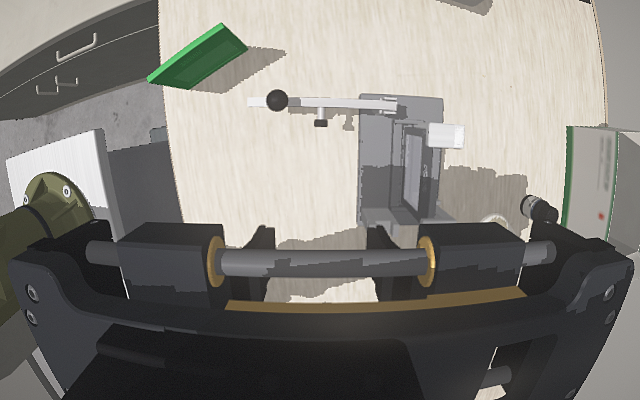

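View pics/d9c.png

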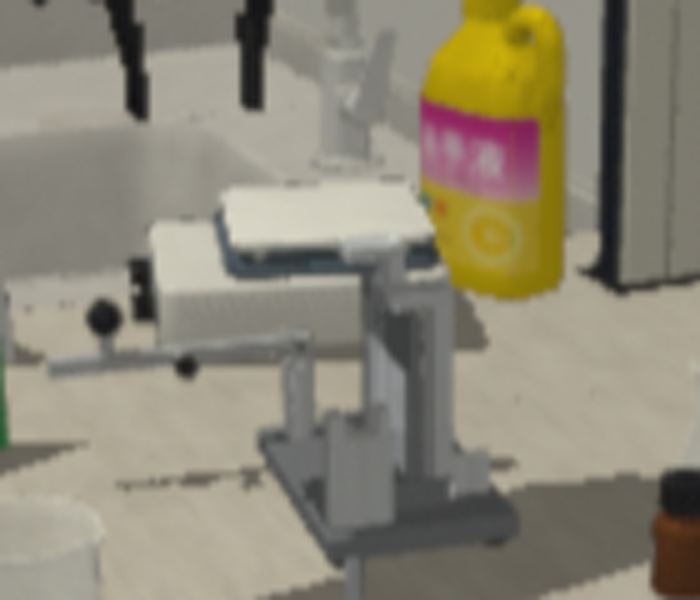

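View pics/s9c.png

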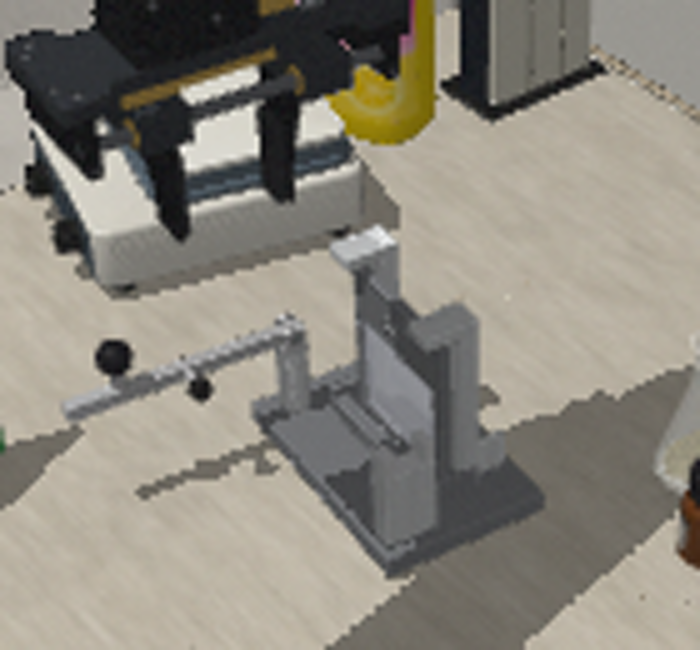

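```bash
python3 - <<'E'
from plan import *
import pickle
w=cam('wrist',pickle.load(open('w9.pkl','rb')))
def blob(f,x0,y0,x1,y1,t=70):
    im=cv2.imread(f'pics/{f}.png')[y0:y1,x0:x1].max(2);m=(im<t).astype(np.uint8)
    m=cv2.morphologyEx(m,cv2.MORPH_OPEN,np.ones((3,3),np.uint8))
    n,l,s,c=cv2.connectedComponentsWithStats(m);i=1+s[1:,4].argmax();return c[i]+[x0,y0],s[i]
kw,sw=blob('w9',262,85,292,114);ks,ss=blob('s9',245,152,262,168);kd,sd=blob('d9',263,165,278,180)
print(kw,sw,ks,ss,kd,sd)
s=cam('scene');d=cam('side')
K=onz(w,*kw,.105);print('wrist',K);print('scene',onz(s,*ks,.105),'side',onz(d,*kd,.105))
print('tri',tri((w['e'],ray(w,*kw)),(s['e'],ray(s,*ks)),(d['e'],ray(d,*kd))))
print('tri sd',tri((s['e'],ray(s,*ks)),(d['e'],ray(d,*kd))))
Pv=st((-36,72,78));print('pivot',Pv,'dist',np.linalg.norm(K[:2]-Pv[:2]),'ang',np.degrees(np.arctan2(*(K-Pv)[[1,0]])))
print('pivot img',onz(w,385,104,.083))
E
```

```text
Traceback (most recent call last):
ValueError: attempt to get argmax of an empty sequence
```

```bash
python3 - <<'E'
from plan import *
import pickle
w=cam('wrist',pickle.load(open('w9.pkl','rb')))
def blob(f,x0,y0,x1,y1,t=70):
    im=cv2.imread(f'pics/{f}.png')[y0:y1,x0:x1].max(2);m=(im<t).astype(np.uint8)
    n,l,s,c=cv2.connectedComponentsWithStats(m)
    if n<2: print(f,im.min());return None,None
    i=1+s[1:,4].argmax();return c[i]+[x0,y0],s[i]
kw,sw=blob('w9',262,85,292,114);ks,ss=blob('s9',245,152,262,170);kd,sd=blob('d9',263,165,278,182)
print(kw,sw,ks,ss,kd,sd)
s=cam('scene');d=cam('side')
K=onz(w,*kw,.105);print('wrist',K);print('scene',onz(s,*ks,.105),'side',onz(d,*kd,.105))
print('tri',tri((w['e'],ray(w,*kw)),(s['e'],ray(s,*ks)),(d['e'],ray(d,*kd))))
print('tri sd',tri((s['e'],ray(s,*ks)),(d['e'],ray(d,*kd))))
Pv=st((-36,72,78));print('pivot',Pv,'dist',np.linalg.norm(K[:2]-Pv[:2]),'ang',np.degrees(np.arctan2(*(K-Pv)[[1,0]])))
print('pivot img',onz(w,385,104,.083))
E
```

```text
[277.22988506  98.98850575] [ 5  5 21 21 87] [252.41025641 161.        ] [ 4  6  7  7 39] [270.35483871 173.25806452] [ 5  5  6  7 31]
wrist [0.46856922 0.1385169  0.105     ]
scene [0.46844469 0.13802857 0.105     ] side [0.47226339 0.14152533 0.105     ]
tri [0.46946289 0.13806749 0.10575391]
tri sd [0.46978981 0.13769326 0.10578512]
pivot [0.58186035 0.12176944 0.078     ] dist 0.11452230006678125 ang 171.59104987688437
pivot img [0.57738109 0.12447171 0.083     ]
```

>>> step_arm(series=[{"ax":0,"ay":0,"az":-2.4,"x":-0.0314,"y":0.092,"z":-0.07,"claw":60},{"ax":0,"ay":0,"az":-2.4,"x":-0.0314,"y":0.092,"z":-0.07,"claw":60},{"ax":0,"ay":0,"az":-2.4,"x":-0.0314,"y":0.092,"z":-0.07,"claw":60},{"ax":0,"ay":0,"az":-2.4,"x":-0.0314,"y":0.092,"z":-0.1,"claw":60},{"ax":0,"ay":0,"az":-2.4,"x":-0.0314,"y":0.092,"z":-0.1,"claw":60},{"ax":0,"ay":0,"az":-2.4,"x":-0.0314,"y":0.092,"z":-0.1,"claw":60}])

```text
time_s: 10.7
tool_pos: [0.4692, 0.1376, 0.1531]
tool_rot: [-179.9, 0.1, 81.7]
force: [0.8, -0.2, 0.6]
grip_width: 0.0525
```

```bash
python3 - <<'E'
from h import *
import pickle
o,im=snap('wrist','w10'); print(o['time_s'],o['tool_pos'],o['tool_rot'],o['force'])
snap('side','d10');snap('scene','s10');crop('d10','d10c',230,110,350,210,5);crop('s10','s10c',210,90,330,210,5)
E
```

```text
10.7 [0.46917355 0.13763227 0.15310976] [-1.79904973e+02  7.41854235e-02  8.17291737e+01] [ 0.77965643 -0.17297859  0.59104142]
```

View pics/w10.png

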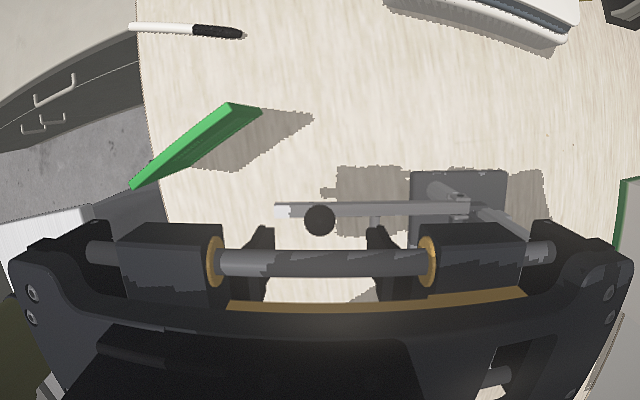

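View pics/d10c.png

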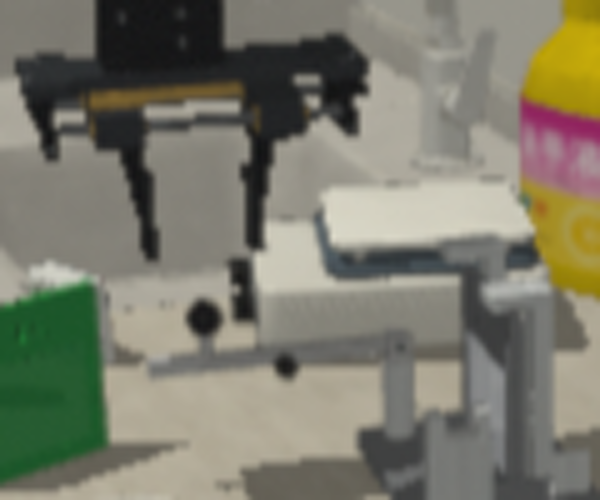

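View pics/s10c.png

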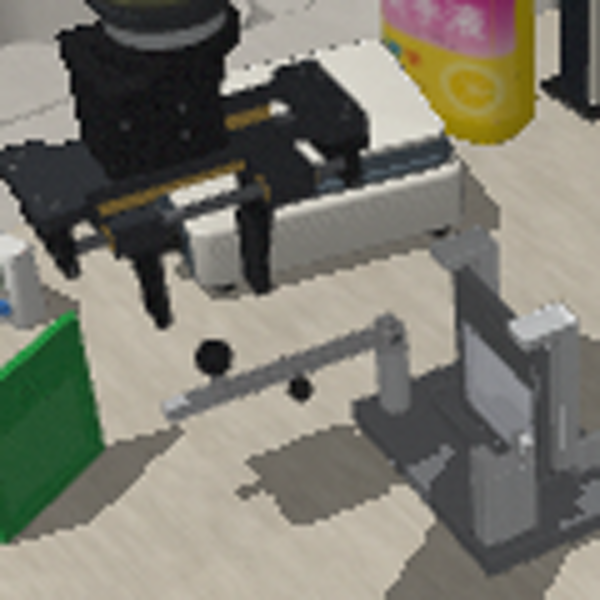

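```bash
python3 - <<'E'
from plan import *
s=cam('scene');d=cam('side')
w=cam('wrist',dict(tool_pos=np.array([.46917,.13763,.15311]),tool_rot=[-179.9,.07,81.73]))
P=tri((s['e'],ray(s,224.4,152.6)),(d['e'],ray(d,249,167)),(w['e'],ray(w,262,110)));print(P)
M=rpy([-179.9,.07,81.73])
for p in [(230,103),(262,110),(132,187)]:
    q=onz(w,*p,P[2]);print(q,(M.T@(q-[.469,.1376,.1])).round(3))
E
```

```text
[0.43074986 0.2220591  0.10437567]
[0.42079898 0.22596824 0.10437567] [ 0.081 -0.06  -0.004]
[0.4416388  0.21716567 0.10437567] [ 0.075 -0.039 -0.004]
[0.32885483 0.18212364 0.10437567] [ 0.024 -0.145 -0.004]
```

>>> step_arm(series=[{"ax":0,"ay":0,"az":0,"x":0,"y":0,"z":-0.025,"claw":60},{"ax":0,"ay":0,"az":0,"x":0,"y":0,"z":-0.045,"claw":60},{"ax":0,"ay":0,"az":0,"x":0,"y":0,"z":-0.055,"claw":60},{"ax":0,"ay":0,"az":0,"x":0,"y":0,"z":-0.055,"claw":60},{"ax":0,"ay":0,"az":0,"x":0,"y":0,"z":-0.055,"claw":0},{"ax":0,"ay":0,"az":0,"x":0,"y":0,"z":-0.055,"claw":0},{"ax":0,"ay":0,"az":0,"x":0,"y":0,"z":-0.055,"claw":0},{"ax":0,"ay":0,"az":0,"x":0,"y":0,"z":-0.055,"claw":0},{"ax":0,"ay":0,"az":0,"x":0,"y":0,"z":-0.055,"claw":0}], squeeze=20)

```text
time_s: 11.75
tool_pos: [0.4682, 0.1381, 0.0983]
tool_rot: [-179.9, 0.1, 81.8]
force: [-0.2, 1.0, 0.3]
grip_width: 0.0201
```

```bash
python3 - <<'E'
from h import *
o,im=snap('side','d11'); print(o['time_s'],o['tool_pos'],o['tool_rot'],o['force'],o['grip_width'])
crop('d11','d11c',230,110,350,210,6)
E
```

```text
11.75 [0.46818743 0.13812304 0.09832318] [-1.79886907e+02  7.17809338e-02  8.17593497e+01] [-0.16763263  1.04477786  0.25414012] 0.020068852921212455
```

View pics/d11c.png

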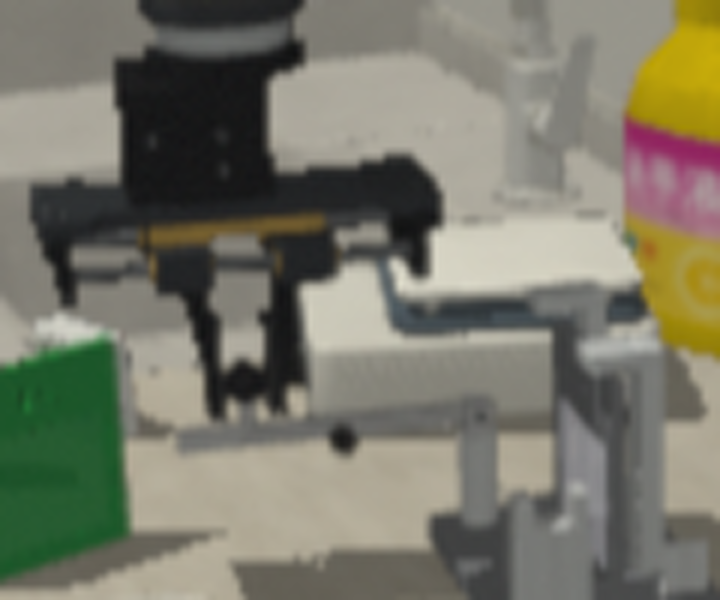

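```bash
cat > arc.py <<'E'
from plan import *
Pv=st((-36,72,78))[:2]
def knob(ang,phi):
    r=.115*np.cos(phi)-.027*np.sin(phi);z=.078+.115*np.sin(phi)+.027*np.cos(phi)
    a=np.radians(ang);return np.array([Pv[0]+r*np.cos(a),Pv[1]+r*np.sin(a),z])
E
python3 - <<'E'
from arc import *
k0=knob(171.9,0);print(k0)
for a,p in [(171.9,.06),(171.9,.12),(171.9,.18)]+[(171.9+6*i,.18) for i in range(1,17)]+[(264.2,.18)]:
    print(round(a,1),p,(knob(a,p)-k0).round(4),round(a-171.9,1))
E
```

```text
[0.46800763 0.13797308 0.105     ]
171.9 0.06 [ 0.0018 -0.0003  0.0068] 0.0
171.9 0.12 [ 0.004  -0.0006  0.0136] 0.0
171.9 0.18 [ 0.0066 -0.0009  0.0202] 0.0
177.9 0.18 [ 0.0056 -0.0122  0.0202] 6.0
183.9 0.18 [ 0.0058 -0.0236  0.0202] 12.0
189.9 0.18 [ 0.0072 -0.0348  0.0202] 18.0
195.9 0.18 [ 0.0097 -0.0459  0.0202] 24.0
201.9 0.18 [ 0.0134 -0.0566  0.0202] 30.0
207.9 0.18 [ 0.0181 -0.0669  0.0202] 36.0
213.9 0.18 [ 0.024  -0.0766  0.0202] 42.0
219.9 0.18 [ 0.0308 -0.0857  0.0202] 48.0
225.9 0.18 [ 0.0385 -0.094   0.0202] 54.0
231.9 0.18 [ 0.047  -0.1014  0.0202] 60.0
237.9 0.18 [ 0.0563 -0.108   0.0202] 66.0
243.9 0.18 [ 0.0662 -0.1135  0.0202] 72.0
249.9 0.18 [ 0.0766 -0.1179  0.0202] 78.0
255.9 0.18 [ 0.0875 -0.1212  0.0202] 84.0
261.9 0.18 [ 0.0986 -0.1234  0.0202] 90.0
267.9 0.18 [ 0.1099 -0.1244  0.0202] 96.0
264.2 0.18 [ 0.1029 -0.124   0.0202] 92.3
```

>>> step_arm(series=[{"ax":0,"ay":0,"az":0,"x":0.0018,"y":-0.0003,"z":0.0068,"claw":0},{"ax":0,"ay":0,"az":0,"x":0.004,"y":-0.0006,"z":0.0136,"claw":0},{"ax":0,"ay":0,"az":0,"x":0.0066,"y":-0.0009,"z":0.0202,"claw":0},{"ax":0,"ay":0,"az":0,"x":0.0066,"y":-0.0009,"z":0.0202,"claw":0},{"ax":0,"ay":0,"az":6,"x":0.0056,"y":-0.0122,"z":0.0202,"claw":0},{"ax":0,"ay":0,"az":12,"x":0.0058,"y":-0.0236,"z":0.0202,"claw":0},{"ax":0,"ay":0,"az":12,"x":0.0058,"y":-0.0236,"z":0.0202,"claw":0}])

```text
time_s: 12.5
tool_pos: [0.4739, 0.1126, 0.1185]
tool_rot: [-179.8, 0.1, 93.8]
force: [-4.7, 0.9, 0.3]
grip_width: 0.0205
```

```bash
python3 - <<'E'
from h import *
o,im=snap('side','d12'); print(o['time_s'],o['tool_pos'],o['tool_rot'],o['force'],o['grip_width'])
crop('d12','d12c',230,110,350,210,6)
E
```

```text
12.5 [0.47393673 0.11259383 0.11854405] [-1.79834876e+02  1.25438709e-01  9.37597955e+01] [-4.72869814  0.88734235  0.28142652] 0.020534609244292037
```

View pics/d12c.png

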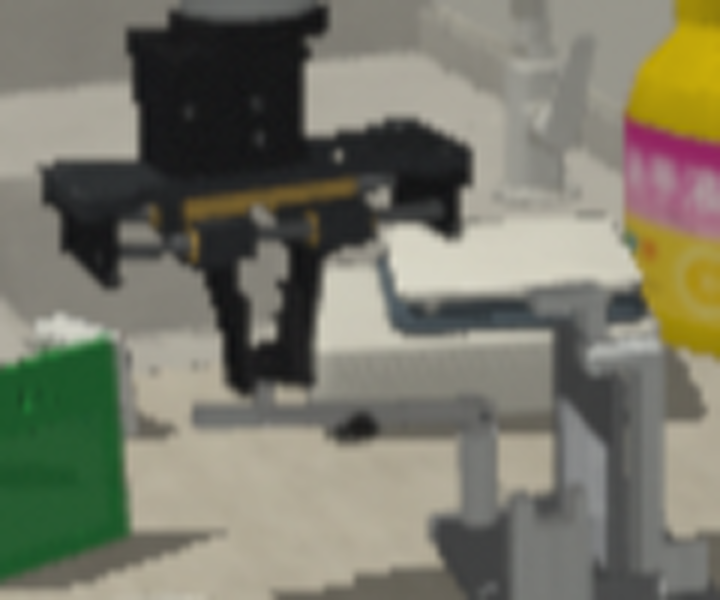

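```bash
python3 - <<'E'
from arc import *
k0=knob(183.9,.18)
for i in range(1,15):
    a=min(183.9+6*i,264.2); a_=np.radians(a)
    print((knob(a,.18)+.001*np.array([np.cos(a_),np.sin(a_),0])-k0).round(4),round(a-183.9,1))
E
```

```text
[ 0.0004 -0.0114  0.    ] 6.0
[ 0.0029 -0.0226  0.    ] 12.0
[ 0.0066 -0.0334  0.    ] 18.0
[ 0.0115 -0.0438  0.    ] 24.0
[ 0.0173 -0.0536  0.    ] 30.0
[ 0.0242 -0.0627  0.    ] 36.0
[ 0.032  -0.0711  0.    ] 42.0
[ 0.0406 -0.0787  0.    ] 48.0
[ 0.05   -0.0852  0.    ] 54.0
[ 0.06   -0.0908  0.    ] 60.0
[ 0.0705 -0.0953  0.    ] 66.0
[ 0.0814 -0.0986  0.    ] 72.0
[ 0.0927 -0.1009  0.    ] 78.0
[ 0.097  -0.1014  0.    ] 80.3
```

>>> step_arm(series=[{"ax":0,"ay":0,"az":6,"x":0.0004,"y":-0.0114,"z":0.001,"claw":0},{"ax":0,"ay":0,"az":12,"x":0.0029,"y":-0.0226,"z":0.001,"claw":0},{"ax":0,"ay":0,"az":18,"x":0.0066,"y":-0.0334,"z":0.001,"claw":0},{"ax":0,"ay":0,"az":24,"x":0.0115,"y":-0.0438,"z":0.001,"claw":0},{"ax":0,"ay":0,"az":30,"x":0.0173,"y":-0.0536,"z":0.001,"claw":0},{"ax":0,"ay":0,"az":36,"x":0.0242,"y":-0.0627,"z":0.001,"claw":0},{"ax":0,"ay":0,"az":42,"x":0.032,"y":-0.0711,"z":0.001,"claw":0},{"ax":0,"ay":0,"az":48,"x":0.0406,"y":-0.0787,"z":0.001,"claw":0},{"ax":0,"ay":0,"az":54,"x":0.05,"y":-0.0852,"z":0.001,"claw":0},{"ax":0,"ay":0,"az":60,"x":0.06,"y":-0.0908,"z":0.001,"claw":0},{"ax":0,"ay":0,"az":60,"x":0.06,"y":-0.0908,"z":0.001,"claw":0}])

```text
time_s: 13.65
tool_pos: [0.5374, 0.0245, 0.1198]
tool_rot: [179.8, 0.2, 153.9]
force: [1.3, 4.0, -4.7]
grip_width: 0.0207
```

```bash
python3 - <<'E'
from h import *
o,im=snap('side','d13'); print(o['time_s'],o['tool_pos'],o['tool_rot'],o['force'],o['grip_width'],o['qpos'])
snap('scene','s13');snap('wrist','w13')
crop('d13','d13c',250,100,370,220,5);crop('s13','s13c',230,90,350,210,5)
E
```

```text
13.65 [0.53739407 0.02451567 0.11977062] [179.7985695    0.19542419 153.85581956] [ 1.31523053  4.01232278 -4.65580421] 0.020728124585044437 [ 11.07964671  10.40153027 -18.05954113 106.5978799    3.52195993
  63.27231879  55.58379407]
```

View pics/d13c.png

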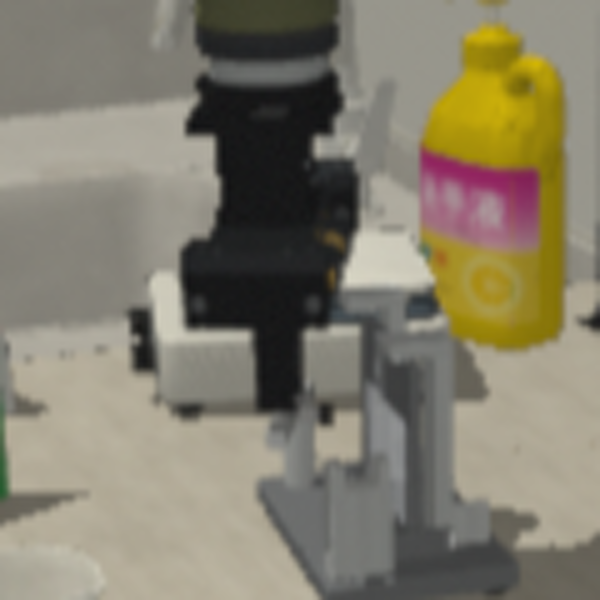

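View pics/s13c.png

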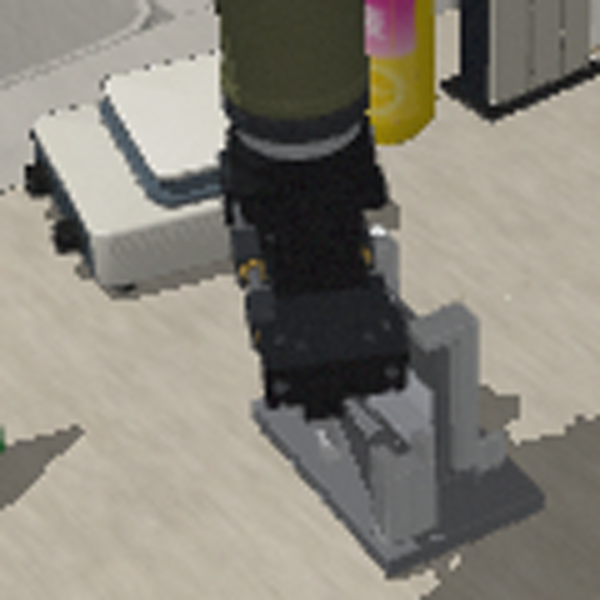

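View pics/w13.png

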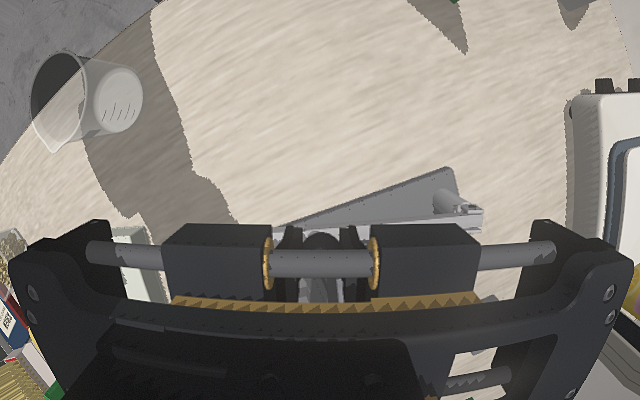

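>>> step_arm(series=[{"ax":0,"ay":0,"az":6,"x":0.0105,"y":-0.0045,"z":0.001,"claw":0},{"ax":0,"ay":0,"az":12,"x":0.0214,"y":-0.0078,"z":0.001,"claw":0},{"ax":0,"ay":0,"az":18,"x":0.0327,"y":-0.0101,"z":0.001,"claw":0},{"ax":0,"ay":0,"az":20.3,"x":0.037,"y":-0.0106,"z":0.001,"claw":0},{"ax":0,"ay":0,"az":20.3,"x":0.037,"y":-0.0106,"z":0.001,"claw":0},{"ax":0,"ay":0,"az":20.3,"x":0.037,"y":-0.0106,"z":0.001,"claw":0}])

```text
time_s: 14.4
tool_pos: [0.5721, 0.0154, 0.1203]
tool_rot: [179.9, 0.1, 174.1]
force: [1.8, 5.9, -4.4]
grip_width: 0.0204
```

```bash
python3 - <<'E'
from arc import *
import pickle
o,im=snap('side','d14'); print(o['time_s'],o['tool_pos'],o['tool_rot'],o['force'],o['grip_width'])
snap('scene','s14');o,_=snap('wrist','w14');print(o['tool_pos'],o['force']);pickle.dump(o,open('w14.pkl','wb'))
d=o['tool_pos'][:2]-Pv;print(np.hypot(*d),np.degrees(np.arctan2(d[1],d[0]))%360)
crop('d14','d14c',250,100,370,220,5);crop('s14','s14c',230,90,350,210,5)
E
```

```text
14.4 [0.57207489 0.01535578 0.12030027] [1.79864678e+02 7.99595733e-02 1.74106229e+02] [ 1.75282896  5.91051253 -4.43828023] 0.020393790737774774
[0.57199234 0.01541527 0.12032548] [ 0.52435681  5.89998885 -5.07674994]
0.10681098195176654 264.6990231401353
```

View pics/d14c.png

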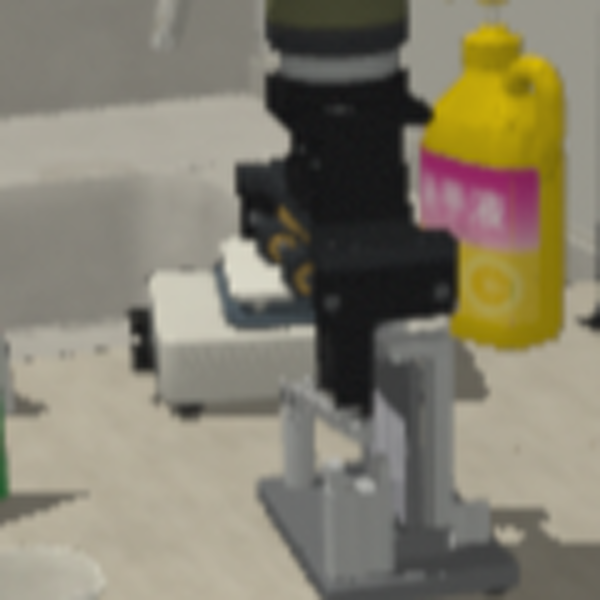

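View pics/s14c.png

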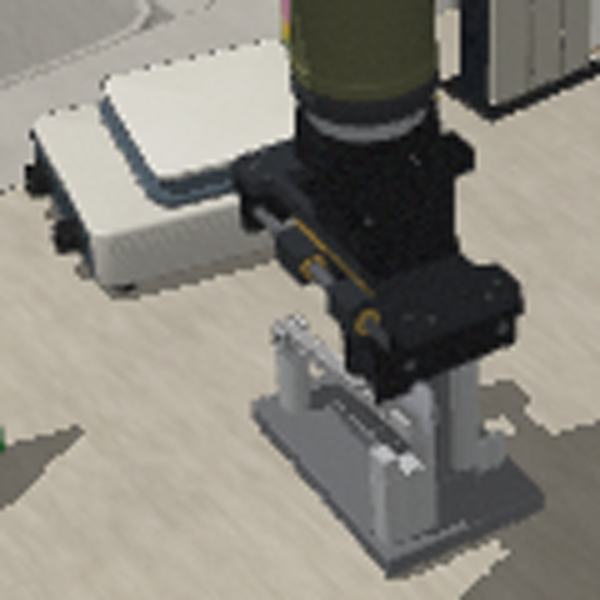

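View pics/w14.png

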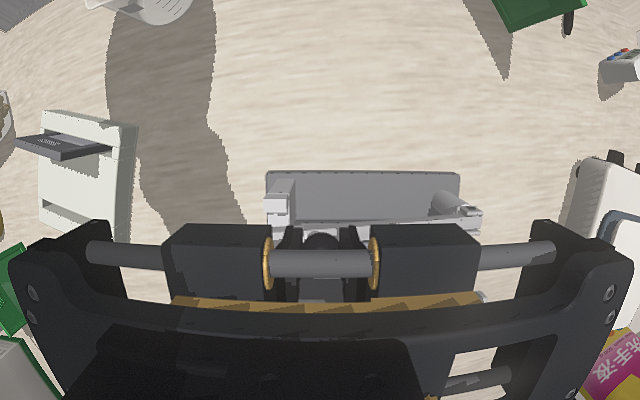

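```bash
python3 - <<'E'
from h import *
crop('w14','w14c',240,160,500,310,3)
crop('s14','s14e',275,140,330,200,10)
E
```

```text
(no output)
```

View pics/w14c.png

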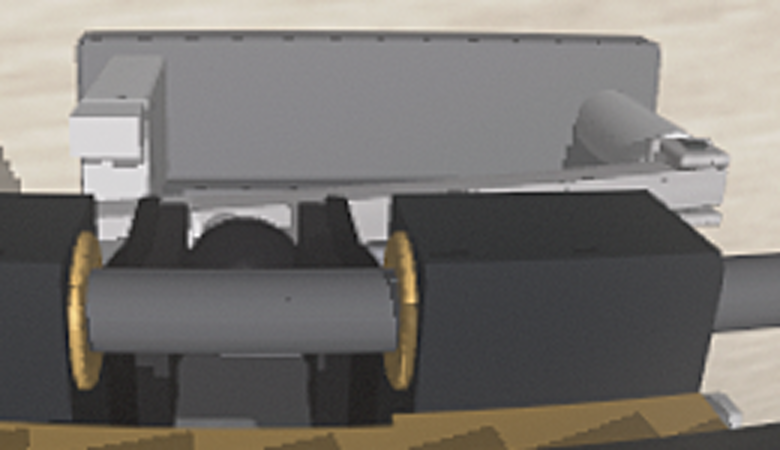

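View pics/s14e.png

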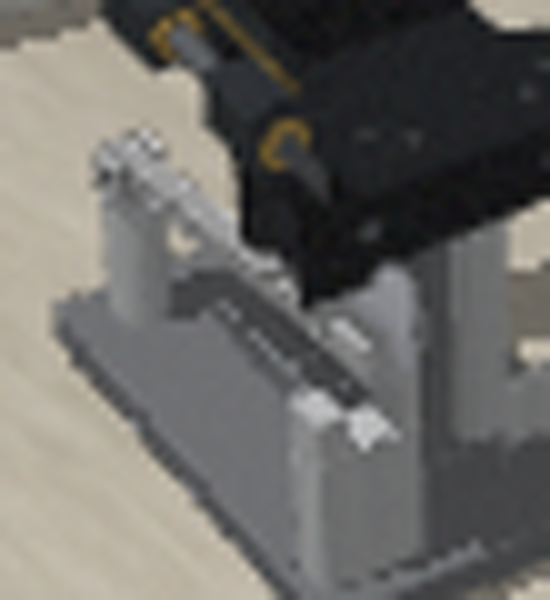

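```bash
python3 - <<'E'
from arc import *
import pickle
w=cam('wrist',pickle.load(open('w14.pkl','rb')))
C=lambda P:((proj(w,P)-[240,160]+.5)*3-.5).round(0)
for x in (-54.2,-45.25,-26.75,-18): print('keeper x',x,'top',C(st((x,-66,86))),'floor',C(st((x,-66,72))))
for phi in (.15,.2,.25):
  for q in (-2,0,2):
    qq=np.radians(q)
    f=lambda r,s,h:st((-36-np.sin(qq)*r*np.cos(phi)-s*np.cos(qq),72-np.cos(qq)*r*np.cos(phi),78+r*np.sin(phi)+h))
    print(phi,q,'end front/back top',C(f(149,5,5)),C(f(149,-5,5)),'ball',C(f(115-27*phi,0,27)),'r50 front',C(f(30,5,5)))
E
```

```text
keeper x -54.2 top [ 98. 119.] floor [107. 103.]
keeper x -45.25 top [100. 159.] floor [108. 141.]
keeper x -26.75 top [104. 239.] floor [112. 217.]
keeper x -18 top [106. 275.] floor [114. 251.]
0.15 -2 end front/back top [ 42. 233.] [ 46. 278.] ball [230. 286.] r50 front [590. 182.]
0.15 0 end front/back top [ 40. 209.] [ 44. 255.] ball [230. 267.] r50 front [591. 177.]
0.15 2 end front/back top [ 39. 184.] [ 42. 231.] ball [230. 248.] r50 front [591. 173.]
0.2 -2 end front/back top [ 41. 247.] [ 45. 294.] ball [243. 298.] r50 front [594. 184.]
0.2 0 end front/back top [ 39. 222.] [ 43. 270.] ball [243. 279.] r50 front [594. 179.]
0.2 2 end front/back top [ 38. 197.] [ 41. 246.] ball [243. 260.] r50 front [595. 175.]
0.25 -2 end front/back top [ 42. 262.] [ 47. 310.] ball [258. 311.] r50 front [597. 186.]
0.25 0 end front/back top [ 40. 236.] [ 44. 286.] ball [258. 291.] r50 front [598. 181.]
0.25 2 end front/back top [ 38. 210.] [ 42. 261.] ball [258. 272.] r50 front [598. 177.]
```

>>> step_arm(series=[{"ax":0,"ay":0,"az":0,"x":0.0008,"y":-0.001,"z":-0.004,"claw":0},{"ax":0,"ay":0,"az":0,"x":0.0007,"y":-0.0025,"z":-0.008,"claw":0},{"ax":0,"ay":0,"az":0,"x":0.0005,"y":-0.0045,"z":-0.012,"claw":0},{"ax":0,"ay":0,"az":0,"x":0.0003,"y":-0.0056,"z":-0.016,"claw":0},{"ax":0,"ay":0,"az":0,"x":0.0003,"y":-0.0056,"z":-0.016,"claw":0},{"ax":0,"ay":0,"az":0,"x":0.0003,"y":-0.0056,"z":-0.016,"claw":0}])

```text
time_s: 15.15
tool_pos: [0.5728, 0.0096, 0.105]
tool_rot: [179.8, 0.1, 174.1]
force: [0.4, 6.0, 0.2]
grip_width: 0.0204
```

```bash
python3 - <<'E'
from arc import *
import pickle
o,im=snap('wrist','w15');print(o['tool_pos'],o['tool_rot'],o['force'],o['grip_width']);pickle.dump(o,open('w15.pkl','wb'))
d=o['tool_pos'][:2]-Pv;print(np.hypot(*d),np.degrees(np.arctan2(d[1],d[0]))%360)
snap('scene','s15');snap('side','d15')
crop('w15','w15c',240,160,500,310,3)
crop('s15','s15e',275,140,330,200,10)
crop('d15','d15e',290,160,350,220,10)
E
```

```text
[0.57280678 0.00961734 0.10500146] [1.79849201e+02 1.45953052e-01 1.74088760e+02] [0.36760983 5.99944245 0.20996291] 0.020417773980692656
0.11251693110030529 265.38475845226736
```

View pics/w15c.png

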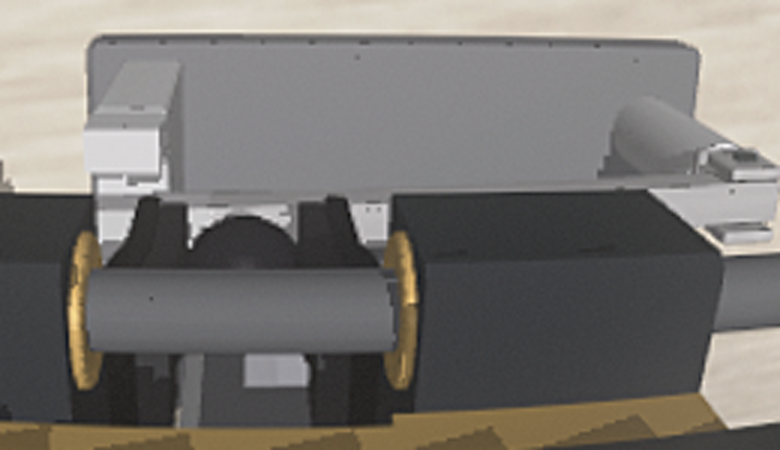

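View pics/s15e.png

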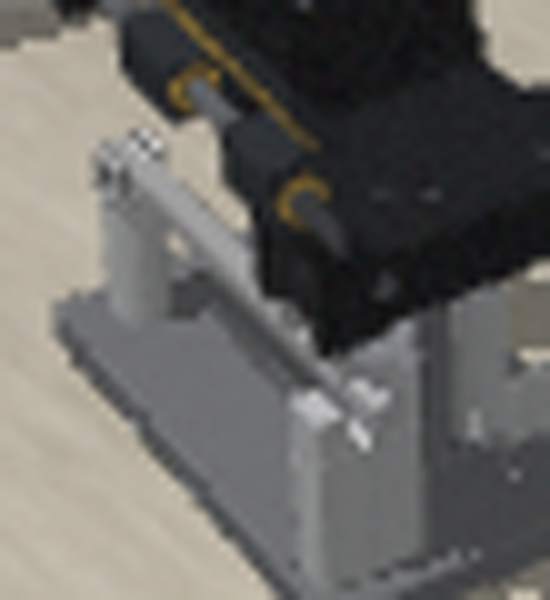

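View pics/d15e.png

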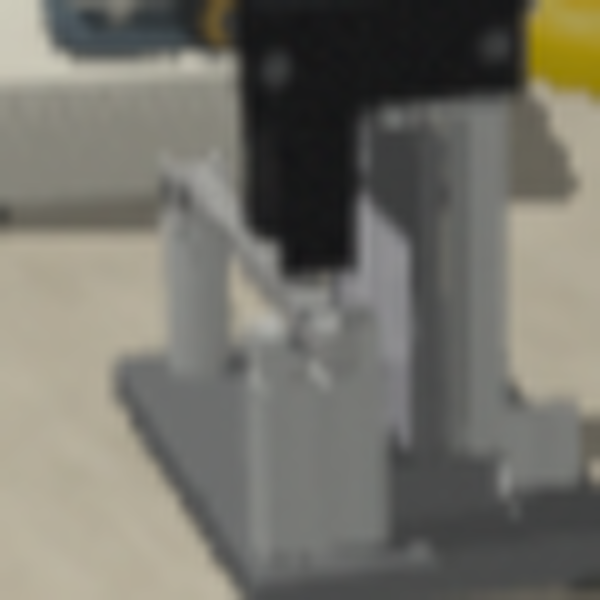

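>>> step_arm(series=[{"ax":0,"ay":0,"az":0,"x":0,"y":-0.001,"z":-0.003,"claw":0},{"ax":0,"ay":0,"az":0,"x":0,"y":-0.001,"z":-0.005,"claw":0},{"ax":0,"ay":0,"az":0,"x":0,"y":-0.001,"z":-0.005,"claw":0}])

```text
time_s: 15.6
tool_pos: [0.573, 0.0085, 0.101]
tool_rot: [179.9, 0.2, 174.1]
force: [-1.9, 6.7, 4.2]
grip_width: 0.0206
```

>>> step_arm(series=[{"ax":0,"ay":0,"az":0,"x":0,"y":0,"z":0,"claw":45},{"ax":0,"ay":0,"az":0,"x":0,"y":0,"z":0,"claw":45},{"ax":0,"ay":0,"az":0,"x":0,"y":0,"z":0,"claw":45},{"ax":0,"ay":0,"az":0,"x":0,"y":0,"z":0.01,"claw":45},{"ax":0,"ay":0,"az":0,"x":0,"y":0,"z":0.04,"claw":45},{"ax":0,"ay":0,"az":0,"x":0,"y":0,"z":0.08,"claw":45},{"ax":0,"ay":0,"az":0,"x":-0.03,"y":0.0,"z":0.12,"claw":45},{"ax":0,"ay":0,"az":0,"x":-0.08,"y":0.0,"z":0.15,"claw":45},{"ax":0,"ay":0,"az":0,"x":-0.1,"y":0.03,"z":0.18,"claw":45},{"ax":0,"ay":0,"az":0,"x":-0.1,"y":0.03,"z":0.18,"claw":45}])

```text
time_s: 16.6
tool_pos: [0.4718, 0.0395, 0.2853]
tool_rot: [180.0, 0.6, 174.2]
force: [0.8, -0.4, 0.4]
grip_width: 0.0394
```

```bash
python3 - <<'E'
from arc import *
import pickle
o,im=snap('wrist','w16');print(o['tool_pos'],o['tool_rot'],o['force'],o['grip_width']);pickle.dump(o,open('w16.pkl','wb'))
snap('scene','s16');snap('side','d16')
crop('s16','s16e',265,110,345,205,6)
crop('d16','d16e',280,140,360,230,6)
E
```

```text
[0.47179582 0.03949501 0.28528503] [179.97181746   0.56171582 174.24956782] [ 0.79157585 -0.38691685  0.42332347] 0.03940626869726726
```

View pics/w16.png

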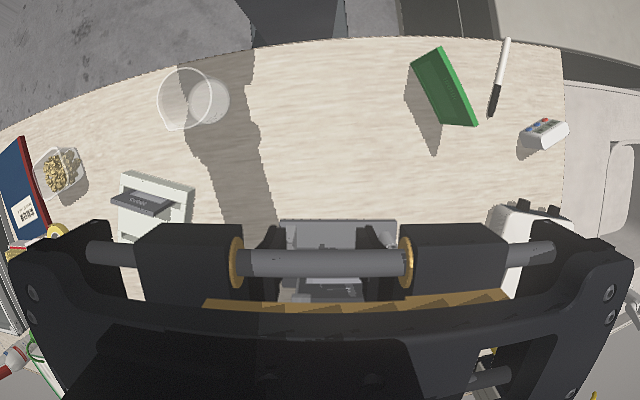

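View pics/s16e.png

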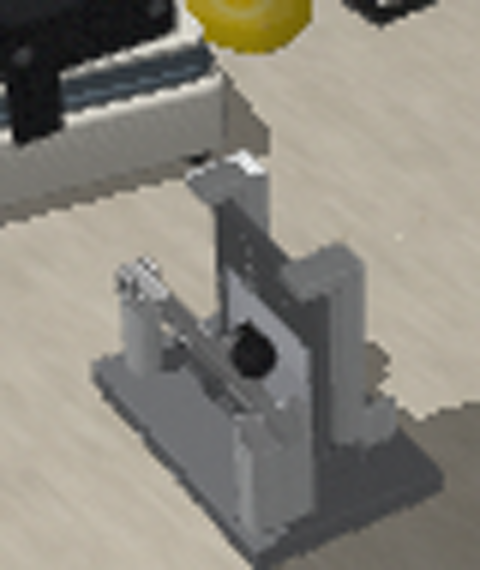

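View pics/d16e.png

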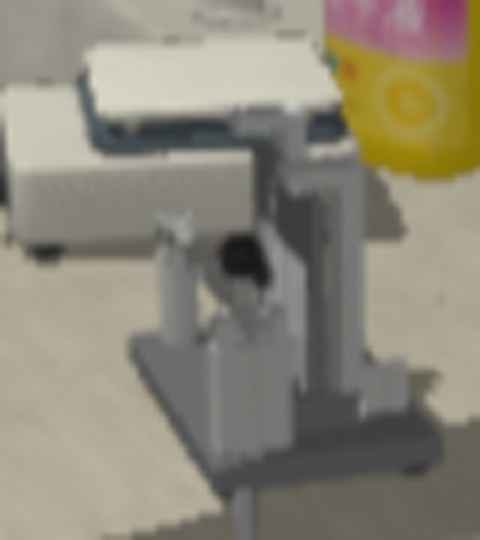

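>>> step_arm(series=[{"ax":0,"ay":0,"az":-8,"x":0.01,"y":-0.015,"z":0,"claw":45},{"ax":0,"ay":0,"az":-16,"x":0.03,"y":-0.03,"z":0,"claw":45},{"ax":0,"ay":0,"az":-24,"x":0.05,"y":-0.045,"z":0,"claw":45},{"ax":0,"ay":0,"az":-32,"x":0.08,"y":-0.06,"z":0,"claw":45},{"ax":0,"ay":0,"az":-40,"x":0.1,"y":-0.08,"z":0,"claw":45},{"ax":0,"ay":0,"az":-48,"x":0.1,"y":-0.1,"z":0,"claw":45},{"ax":0,"ay":0,"az":-56,"x":0.1,"y":-0.12,"z":0,"claw":45},{"ax":0,"ay":0,"az":-64,"x":0.1,"y":-0.12,"z":0,"claw":45},{"ax":0,"ay":0,"az":-72,"x":0.1,"y":-0.12,"z":0,"claw":45},{"ax":0,"ay":0,"az":-80,"x":0.1,"y":-0.12,"z":0,"claw":45},{"ax":0,"ay":0,"az":-90,"x":0.1,"y":-0.12,"z":0,"claw":45},{"ax":0,"ay":0,"az":-90,"x":0.1,"y":-0.12,"z":0,"claw":45}])

```text
time_s: 17.95
tool_pos: [0.5719, -0.0851, 0.2772]
tool_rot: [-179.8, 0.1, 83.9]
force: [1.2, 0.0, 0.5]
grip_width: 0.0393
```

```bash
python3 - <<'E'
from arc import *
import pickle
o,im=snap('wrist','w17');print(o['time_s'],o['tool_pos'],o['tool_rot']);pickle.dump(o,open('w17.pkl','wb'))
snap('scene','s17');snap('side','d17')
s=cam('scene');d=cam('side')
def blob(f,x0,y0,x1,y1,t=70):
    im=cv2.imread(f'pics/{f}.png')[y0:y1,x0:x1].max(2);m=(im<t).astype(np.uint8)
    n,l,st_,c=cv2.connectedComponentsWithStats(m);i=1+st_[1:,4].argmax();return c[i]+[x0,y0],st_[i]
ks,a=blob('s16',298,160,316,178);kd,b=blob('d16',312,174,330,192);print(ks,a,kd,b)
P=tri((s['e'],ray(s,*ks)),(d['e'],ray(d,*kd)));print('knob',P,'expected',knob(264.2,0))
q=P[:2]-Pv;print(np.hypot(*q),np.degrees(np.arctan2(q[1],q[0]))%360-264.2)
E
```

```text
17.95 [ 0.57186024 -0.08514083  0.27715944] [-1.79781504e+02  8.60492148e-02  8.38657659e+01]
[306.57142857 168.40816327] [ 5  4  8  9 49] [320.16666667 182.53703704] [ 4  5  9  9 54]
knob [0.57734297 0.014038   0.10208673] expected [0.57023887 0.00735816 0.105     ]
0.10782610922522658 3.3988885829015203
```

View pics/w17.png

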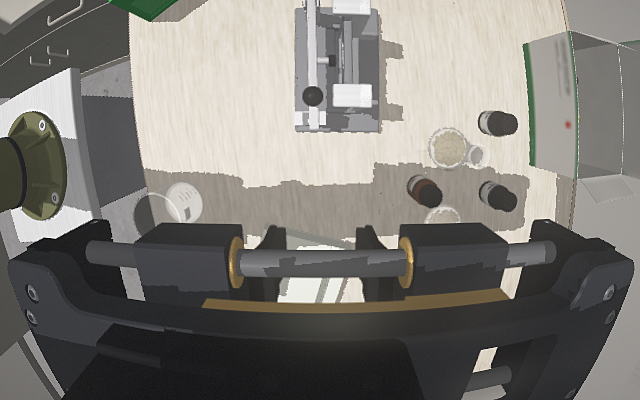

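View pics/s17.png

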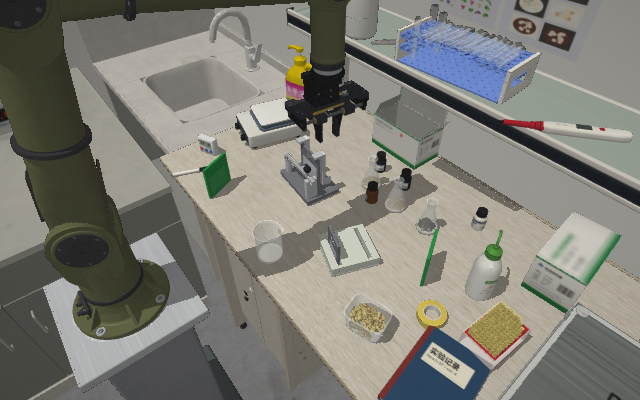

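```bash
python3 - <<'E'
from arc import *
import pickle
crop('w17','w17c',280,0,400,145,5)
crop('d17','d17e',290,140,350,220,8)
crop('s17','s17e',280,125,345,205,8)
w=cam('wrist',pickle.load(open('w17.pkl','rb')))
for n,p in [('keeper notch floor',(-36,-66,72)),('ridge top in',(-45.25,-66,86)),('rear in',(-26.75,-66,86)),('ball q0',(-36,-43,105)),('end q0',(-36,-78,83)),('baseFR',(-60,-84,20)),('baseBR',(52,-84,20)),('hook-',(-14,-56,146)),('pivot',(-36,72,83))]:
    print(n,((proj(w,st(p))-[280,0]+.5)*5-.5).round(0))
E
```

```text
keeper notch floor [160. 596.]
ridge top in [116. 596.]
rear in [199. 595.]
ball q0 [154. 487.]
end q0 [158. 649.]
baseFR [ 76. 665.]
baseBR [497. 666.]
hook- [267. 540.]
pivot [156.  13.]
```

View pics/w17c.png

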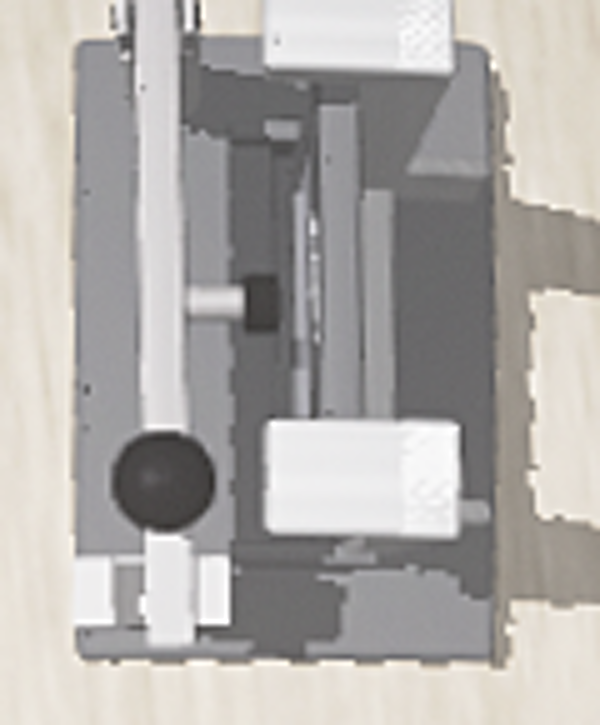

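View pics/d17e.png

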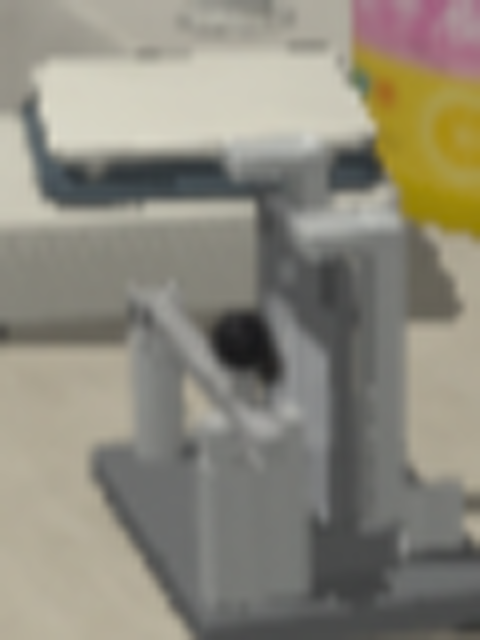

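View pics/s17e.png

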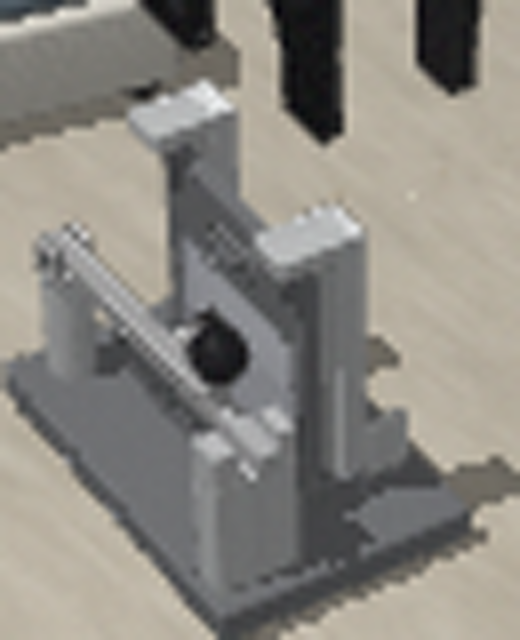

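```bash
python3 - <<'E'
import cv2,numpy as np
a=cv2.imread('pics/side0.png').astype(int);b=cv2.imread('pics/d17.png').astype(int)
m=(abs(a-b).max(2)>60).astype(np.uint8);m=cv2.morphologyEx(m,cv2.MORPH_OPEN,np.ones((3,3),np.uint8))
n,l,s,c=cv2.connectedComponentsWithStats(m)
print([x.tolist() for x in s[1:] if x[4]>12])
E
```

```text
[[35, 0, 37, 207, 3163], [95, 0, 34, 135, 2530], [315, 0, 18, 49, 786], [346, 0, 21, 63, 921], [290, 53, 45, 54, 1163], [336, 66, 5, 3, 15], [349, 66, 9, 3, 27], [342, 70, 17, 12, 186], [357, 81, 14, 13, 158], [327, 89, 20, 5, 68], [376, 94, 9, 18, 133], [358, 99, 13, 39, 324], [324, 100, 21, 41, 379], [311, 106, 7, 9, 48], [339, 112, 8, 19, 125], [320, 118, 6, 15, 76], [110, 143, 10, 42, 207], [267, 170, 7, 8, 45], [317, 181, 9, 8, 60], [418, 202, 6, 4, 22], [323, 210, 58, 25, 479], [419, 210, 4, 5, 17], [448, 217, 18, 14, 158], [423, 225, 13, 6, 63], [271, 231, 48, 9, 273], [365, 231, 35, 14, 324], [323, 237, 10, 4, 36], [355, 236, 12, 22, 189], [313, 238, 5, 3, 15], [225, 240, 17, 4, 59], [370, 249, 11, 20, 143], [235, 254, 66, 10, 329]]
```

View pics/d17.png

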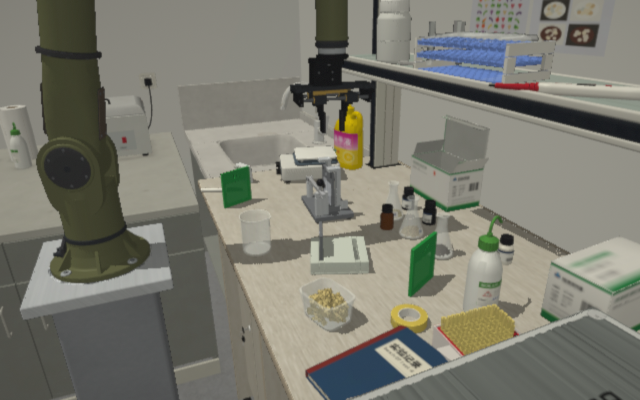

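```bash
python3 -c "
from cell import workorder
print(workorder.sign_off())"
```

```text
the job is handed in; nothing more can be done
None
```

The large cassette is loaded in the stand and latched, and the job is handed in. The last clock reading before hand-in was about 18 s, against the 72 s limit.

**What I did**
- I took the larger grey cassette from the right-hand rack slot and tilted it 20° to pass in front of the hooks. I set its lower edge in the groove and straightened it under the hooks; the posts and floor were touched with only a few newtons.
- The latch bar started wide open, at about 92°. I lifted it by the knob, swung it over the keeper, lowered it into the notch and released it, then backed the arm off.

**What the last checks showed**
- **Cassette:** the pictures show it standing upright under both hooks.
- **Latch bar:** from above, the bar lies between the keeper's front ridge and rear wall, and its knob and end match the level, fully dropped position. It sits about 2–3 mm toward the rear wall.
- **Surroundings:** the small cassette is still in its slot. Comparing the side view before and after showed only shadows and the parts I moved; the beaker, bottle, tub and green look-alikes are where they were.

**One check disagreed:** triangulating the knob from the scene and side cameras put it about 10 mm off sideways and 3 mm low (102 mm instead of 105 mm high). I put that down to dark shadow merging with the knob in the picture, and relied on the view from above instead.

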